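Gather the dishes on the warmer and switch off the emptied bays

ROBOT

A 6-joint arm with a two-finger parallel gripper is mounted at the origin on a cart in front of the work surface, level with it; the furniture and walls round the work are solid. World frame = base frame: x ahead of the robot, y to its left, z up, the work surface at z = 0. Lengths are in m, angles in rad, forces in N, time in s.
With the tool pointing down it reaches from about 0.35 to 0.925 m from the base axis. Payload 6.4 kg.
Tool frame: the origin (TCP) lies midway between the tips of the shut fingers; the grasp point (between the pads) lies 19 mm behind it (r.grip_point_offset is the distance from the TCP to the grasp point, in m); y points along the fingers, z is the direction in which the jaws open and shut, and the axes are right-handed (so a half turn about y gives the same grasp; the last joint's range is limited). The gripper opens to 94 mm and grips with 3 to 60 N. Pads are 16 mm wide; open, the fingers measure 119 mm over their backs; the gripper's body (75 mm by 177 mm) begins 78 mm behind the grasp point.
Start: joints at [-1.357, 0.245, 1.558, -0, 1.339, -0.174], TCP at [0.246, -0.602, 0.183] pointing down, gripper open.
Joint ranges: [-3.13, 3.13], [-1.02, 2.26], [0.13, 2.54], [-0.95, 4.09], [0.21, 2.88], [-2.74, 2.74]. Speed limits (rad/s): [2.57, 2.57, 3.14, 3.14, 3.14, 3.14].

INTERFACE

Orientations are given as a unit quaternion [w, x, y, z].
In Python, from bench import r, vision, workorder gives the robot as it stands.
- The arm moves only by the shell command python3 -m pendant 'ROWS' [FORCE]. ROWS is JSON, a list of rows, each an object with "linear": the shift along the world's x, y, z in m, a list of three; "angular": the turn, a rotation vector about the world's x, y, z in degrees, a list of three; "hand": the closure in counts, from 0 (fully open) to 255 (shut). A call has 1 to 5 rows; each row is the pose to reach, as a shift and turn from the pose commanded when the call began; what a row does not reach only later rows make up. A row lasts 1/8 s, in which the tool goes at most 62.5 mm and 10.7 degrees, less where a joint would pass 70% of its speed; a pose out of reach is approached as far as the arm can. A call with a gripper value outside its range is refused whole. The fingers move at their own pace and stop on an object; FORCE is the grip in N (left out, the last holds). Time passes only in rows, so rows that repeat a pose let the fingers close. It gives the time, the measured TCP pose, the force and the opening at its end, in the units of the state.
- r.observe(): the state, without advancing time (a new reading comes with each control period).
- vision.capture(name): name is "scene" or "top"; returns a dict with "frame" (480x640x3 uint8, blue, green, red), "camera_matrix" (3x3 intrinsics, pixels), "dist" ([k1, k2, p1, p2, k3] as OpenCV has them; the pictures are not rectified), "R" (3x3) and "t" (3): a world point X has camera coordinates R X + t. Camera axes: x right, y down, z forward; pixel columns grow to the right and rows downward; lengths in m; the calibration is good to about 2 mm. A picture is of the moment at which its call begins. There is no depth.
- workorder.close_job(): hands the job in, once; it reports no verdict.
Trained networks look in a picture, given as the dict that the camera call returned (one of the last four; its "shot" number tells which), for a name from the list of things; names that differ only in an ending like _2 or _b are one class to them, and where a whole thing is asked for, a point or a joint stands for the part that bears it (a point fixed in the world has none). Each returns a list of dicts, best first, with "confidence" (0 to 1); they miss things now and then, are a little off and sometimes report something else, mostly with a low value. They report only what shows in the picture. A call takes as long as a camera call.
- vision.silhouettes(picture, name): "pixels" (480x640 bool, what is visible of it) and "rect" ([left, top, right, bottom] in pixels, round what is visible of it).
- vision.landmark_of(picture, name): "point" ([column, row] in pixels: a listed point, or the origin of a listed thing).
The state is a dict: "time_s": time; "joint_positions": joint angles; "joint_velocities": joint speeds; "joint_efforts": joint torques, N m; "tcp_pos": TCP position; "eef_rot": TCP orientation; "wrist_force": force on the tool from outside, world axes, zero at the start; "torque": the same for the moment, N m; "gripper_width": finger opening in m.
Only numpy, scipy, OpenCV 4.12 (cv2) and the standard library are available. Lean on these libraries where they do the work, as an engineer would, in place of code of your own. Each camera call takes 0.05 s, during which the arm holds its last target.

TASK

Clear two bays of the dish warmer: lift out the two single petri dishes and stack them squarely on the pile of two dishes, which stays in its bay, keeping every dish level. Switch off the two bays you have emptied by bringing their toggles (follow the painted line from the bay) fully over to the front, each only once its dish is out, and keep the toggles of the pile's bay and the beaker's bay switched on. Leave the beaker and everything else on the bench where it is.

Things in the scene. Friction and masses are not known exactly. Their poses are not given: they have to be found in the camera images.
- warmer: Four-bay dish warmer, fixed: white and grey box 200 (x) by 350 (y) mm. Origin: centre of its underside, x to its rear, y to its left, z up. Front deck (x < 6 mm) 32 mm high; toggle pivots at x -62, y +45, +15, -15, -45, z 34 mm. Dark plate behind, 34 mm high; bays at x +50, y +120, +40, -40, -120 mm. Painted lines join toggles to bays in order. Left knob: not used.
- bay_1 (a point): Bay 1, leftmost seen from the robot, blue tab, switched by the blue toggle_1: centre of its floor, a round recess 64 mm across and 2 mm deep, floor 32 mm above the bench. Starts switched on; which of the pile, the single dishes and the beaker stands in it varies.
- bay_2 (a point): Bay 2, second from the left seen from the robot, yellow tab, switched by the yellow toggle_2: centre of its floor, a round recess 64 mm across and 2 mm deep, floor 32 mm above the bench. Starts switched on; which of the pile, the single dishes and the beaker stands in it varies.
- bay_3 (a point): Bay 3, third from the left seen from the robot, green tab, switched by the green toggle_3: centre of its floor, a round recess 64 mm across and 2 mm deep, floor 32 mm above the bench. Starts switched on; which of the pile, the single dishes and the beaker stands in it varies.
- bay_4 (a point): Bay 4, rightmost seen from the robot, red tab, switched by the red toggle_4: centre of its floor, a round recess 64 mm across and 2 mm deep, floor 32 mm above the bench. Starts switched on; which of the pile, the single dishes and the beaker stands in it varies.
- toggle_1_tip (a point): Tip (moving with it) of the blue lever of toggle_1, leftmost, the switch of bay_1; neighbours 30 mm away. A straight round bat 10 mm thick, tip 42 mm from the pivot, leaning 0.42 rad to the warmer's rear when on, 0.42 rad to its front (towards the robot) when off; tip 72 mm above the bench in both.
- toggle_2_tip (a point): Tip (moving with it) of the yellow lever of toggle_2, second from the left, the switch of bay_2; neighbours 30 mm away. A straight round bat 10 mm thick, tip 42 mm from the pivot, leaning 0.42 rad to the warmer's rear when on, 0.42 rad to its front (towards the robot) when off; tip 72 mm above the bench in both.
- toggle_3_tip (a point): Tip (moving with it) of the green lever of toggle_3, third from the left, the switch of bay_3; neighbours 30 mm away. A straight round bat 10 mm thick, tip 42 mm from the pivot, leaning 0.42 rad to the warmer's rear when on, 0.42 rad to its front (towards the robot) when off; tip 72 mm above the bench in both.
- toggle_4_tip (a point): Tip (moving with it) of the red lever of toggle_4, rightmost, the switch of bay_4; neighbours 30 mm away. A straight round bat 10 mm thick, tip 42 mm from the pivot, leaning 0.42 rad to the warmer's rear when on, 0.42 rad to its front (towards the robot) when off; tip 72 mm above the bench in both.
- toggle_1 (a joint): Angle of switch lever 1, rad: 0 = on (leaning to the rear), 0.84 = off (leaning to the front), end stops at both. A spring snaps it to the nearer end: about 3 N across the tip (5 N at mid-length) moves it, past 0.42 it goes over by itself.
- toggle_2 (a joint): Angle of switch lever 2, rad: 0 = on (leaning to the rear), 0.84 = off (leaning to the front), end stops at both. A spring snaps it to the nearer end: about 3 N across the tip (5 N at mid-length) moves it, past 0.42 it goes over by itself.
- toggle_3 (a joint): Angle of switch lever 3, rad: 0 = on (leaning to the rear), 0.84 = off (leaning to the front), end stops at both. A spring snaps it to the nearer end: about 3 N across the tip (5 N at mid-length) moves it, past 0.42 it goes over by itself.
- toggle_4 (a joint): Angle of switch lever 4, rad: 0 = on (leaning to the rear), 0.84 = off (leaning to the front), end stops at both. A spring snaps it to the nearer end: about 3 N across the tip (5 N at mid-length) moves it, past 0.42 it goes over by itself.
- pile_dish_low: Lidded clear petri dish, 59 mm across, 15 mm high, about 25 g, flat on top and underneath; origin: centre of its underside, z up. The lower dish of the pile of two, standing in a bay.
- pile_dish_top: Lidded clear petri dish, 59 mm across, 15 mm high, about 25 g, flat on top and underneath; origin: centre of its underside, z up. The upper dish of the pile of two; it stands on pile_dish_low.
- single_dish_a: Lidded clear petri dish, 59 mm across, 15 mm high, about 25 g, flat on top and underneath; origin: centre of its underside, z up. One of the two dishes that stand singly in a bay; its upper 13 mm stand above the plate. Neighbouring bays are 80 mm away left and right, so grip it front and back.
- single_dish_b: Lidded clear petri dish, 59 mm across, 15 mm high, about 25 g, flat on top and underneath; origin: centre of its underside, z up. The other of the two dishes that stand singly in a bay; its upper 13 mm stand above the plate. Neighbouring bays are 80 mm away left and right, so grip it front and back.
- beaker: Small clear glass beaker, 44 mm across, 58 mm high, standing upright in a bay; origin: centre of its underside. Stays there.
- bench_timer: White bench timer, 62x66x18 mm, lying to the right of the warmer; origin: centre of its underside. Bystander.
- masking_tape: Roll of masking tape lying flat, 100 mm across, 25 mm high, at the right; origin: centre of its underside. Bystander.
- marker_red: White marker pen with a red cap, 121 mm long, lying at the left front; origin: middle of its underside. Bystander.

How it is judged:
By the outcome, as a careful person would: the job done as asked, in the order asked, and still so for the second after the job is handed in, with the robot touching nothing.
It also fails if it takes over 59 s, if anything falls off the work surface, if the arm or the gripper's body presses on something with over 40 N, if the wrist force passes 120 N, or if a joint passes its speed limit or range.

## Working session

There is one attempt and no reset: what is moved stays moved. The work goes in short steps, Python scripts to look and compute and a shell command to move; the robot and the scene stay as the last step left them, time stands still between calls to the robot, and variables do not carry over. Pictures are saved under pics/ and viewed, and the job is handed in when it is done.

```bash
mkdir -p pics; ls
python3 - <<'E'
from bench import r, vision
import cv2,numpy as np
s=r.observe(); print(s['time_s'],s['tcp_pos'],s['eef_rot'],s['gripper_width'],r.grip_point_offset)
for n in ('scene','top'):
    p=vision.capture(n); cv2.imwrite(f'pics/{n}0.png',p['frame']); print(n,p['camera_matrix'],p['dist'],p['R'],p['t'])
    for k in ['warmer','toggle_1_tip','bay_1','single_dish_a','pile_dish_top','beaker','bench_timer','masking_tape','marker_red']:
        print(k,[(np.round(d['point']).tolist(),round(d['confidence'],2)) for d in vision.landmark_of(p,k)])
E
```

```text
pics
0.0 [ 0.24567634 -0.60109589  0.18186929] [ 0.13624721 -0.13626108  0.69451956 -0.69318987] 0.09383288601706848 0.0188
scene [[581.03868946   0.         326.69092099]
 [  0.         581.03868946 238.98601648]
 [  0.           0.           1.        ]] [0.01330766 0.         0.         0.         0.        ] [[-0.91173857 -0.41076316  0.00253027]
 [-0.21180347  0.46482778 -0.85969438]
 [ 0.35195464 -0.78435245 -0.51080248]] [0.41055493 0.21768326 1.41638768]
warmer [([300.0, 273.0], 0.95)]
toggle_1_tip [([307.0, 268.0], 0.54)]
bay_1 [([279.0, 270.0], 0.78), ([300.0, 239.0], 0.74), ([262.0, 283.0], 0.58), ([291.0, 252.0], 0.58)]
single_dish_a [([290.0, 257.0], 0.79), ([262.0, 288.0], 0.69)]
pile_dish_top [([279.0, 263.0], 0.52)]
beaker [([303.0, 243.0], 0.61), ([264.0, 285.0], 0.49)]
bench_timer []
masking_tape []
marker_red [([274.0, 366.0], 0.67)]
top [[597.61349986   0.         317.54850309]
 [  0.         597.61349986 241.25650545]
 [  0.           0.           1.        ]] [-0.09116297  0.          0.          0.          0.        ] [[ 0.02031672 -0.99964436  0.01727363]
 [-0.98573263 -0.0229154  -0.16675153]
 [ 0.16708806 -0.01363934 -0.98584763]] [-0.09431239  0.51721955  1.39835204]
warmer [([288.0, 237.0], 0.8)]
toggle_1_tip [([333.0, 212.0], 0.7), ([268.0, 254.0], 0.57)]
bay_1 [([302.0, 213.0], 0.86), ([236.0, 216.0], 0.82), ([270.0, 214.0], 0.75), ([334.0, 212.0], 0.72), ([268.0, 251.0], 0.66)]
single_dish_a [([303.0, 215.0], 0.76), ([239.0, 219.0], 0.75)]
pile_dish_top [([274.0, 215.0], 0.68)]
beaker [([334.0, 211.0], 0.88)]
bench_timer [([425.0, 297.0], 0.79)]
masking_tape [([482.0, 308.0], 0.72)]
marker_red [([145.0, 282.0], 0.49)]
```

Run:
```python
import cv2
a=cv2.imread('pics/top0.png')[170:330,190:390]; cv2.imwrite('pics/top0z.png',cv2.resize(a,None,fx=4,fy=3.75*4/3.75*0.9375,interpolation=cv2.INTER_CUBIC))
a=cv2.imread('pics/scene0.png')[200:350,220:380]; cv2.imwrite('pics/scene0z.png',cv2.resize(a,None,fx=4,fy=4,interpolation=cv2.INTER_CUBIC))
```

```text
(no output)
```

View pics/top0z.png

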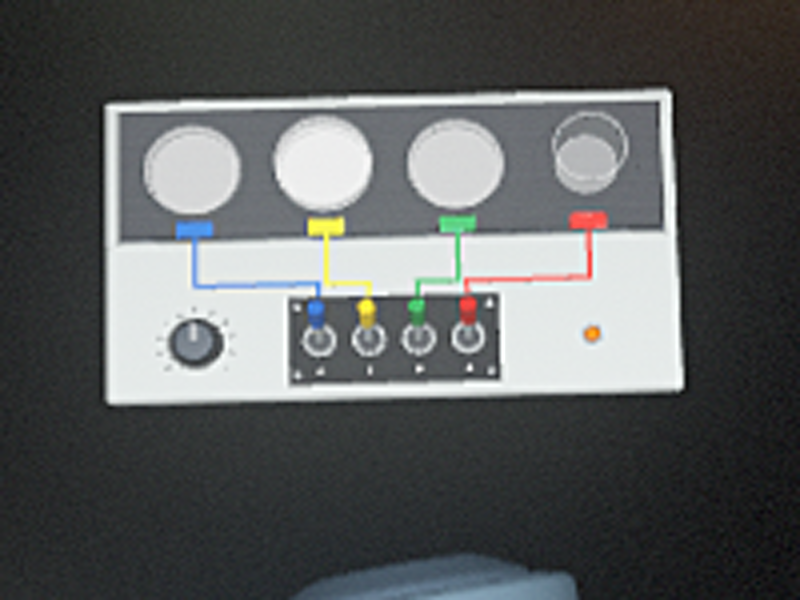

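View pics/scene0z.png

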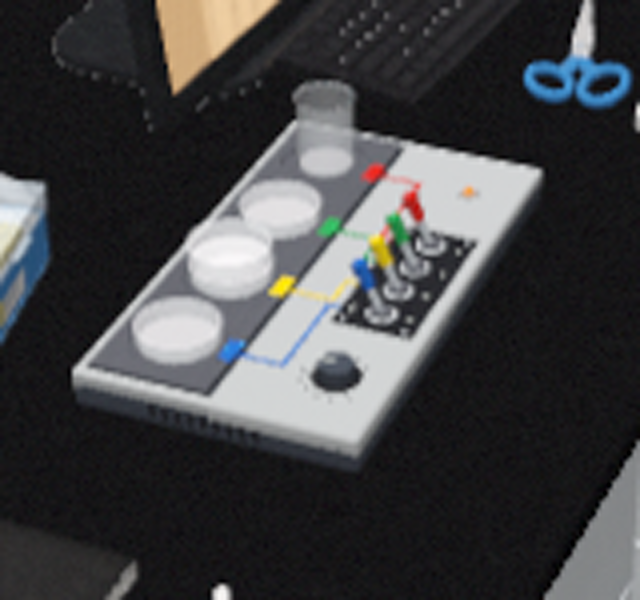

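View pics/top0.png

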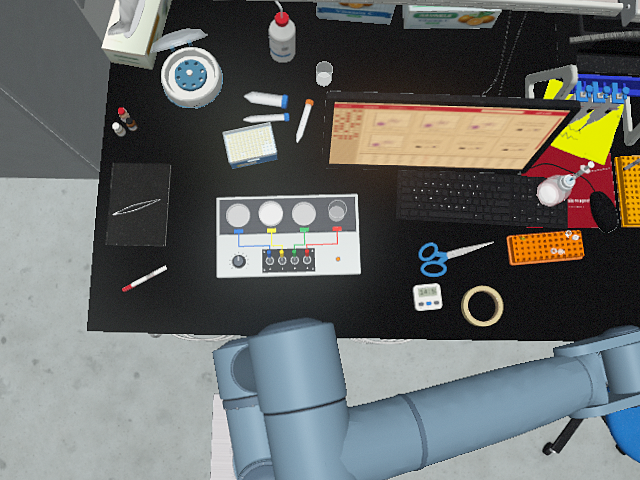

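View pics/scene0.png

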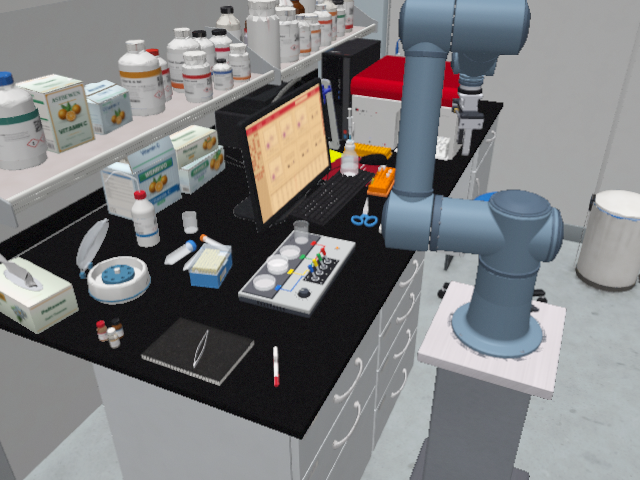

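Pile is in bay 2 (yellow), singles in bays 1 (blue) and 3 (green), beaker in bay 4 (red). Now I fit the warmer pose.

```bash
cat > h.py <<'E'
import cv2,numpy as np
from scipy.optimize import least_squares
def proj(p,X):
    return cv2.projectPoints(np.array(X,float).reshape(-1,3),cv2.Rodrigues(p['R'])[0],p['t'],p['camera_matrix'],p['dist'])[0].reshape(-1,2)
def ray(p,uv,z):
    n=cv2.undistortPoints(np.array([[uv]],float),p['camera_matrix'],p['dist'])[0,0]
    d=p['R'].T@np.array([n[0],n[1],1]); c=-p['R'].T@p['t']; return c+d*(z-c[2])/d[2]
def W(q,L):
    x,y,a=q; L=np.array(L,float).reshape(-1,3); c,s=np.cos(a),np.sin(a)
    return np.c_[x+c*L[:,0]-s*L[:,1], y+s*L[:,0]+c*L[:,1], L[:,2]]
E
python3 - <<'E'
from bench import vision
from h import *
P={n:vision.capture(n) for n in('top','scene')}
bays=[[.05,y,.032] for y in(.12,.04,-.04,-.12)]
obs=[]
t=P['top']
print('cam',-t['R'].T@t['t'])
for uv,L in [((216.75,277.5),(-.1,.175,.03)),((361,274),(-.1,-.175,.03)),((216.5,197.5),(.1,.175,.034)),((357.5,193.7),(.1,-.175,.034))]: obs.append(('top',uv,L))
for n in P:
    for i in range(1):
        for d in vision.landmark_of(P[n],'bay_1'):
            obs.append((n,d['point'],None))
def match(q):
    out=[]
    for n,uv,L in obs:
        if L is None:
            e=proj(P[n],W(q,bays))-uv; k=np.argmin((e**2).sum(1)); out.append(e[k])
        else: out.append(proj(P[n],W(q,[L]))[0]-uv)
    return np.array(out)
q0=ray(t,(288,237),.03); q0=[q0[0],q0[1],0]
s=least_squares(lambda q:match(q).ravel(),q0,loss='soft_l1')
print(s.x,np.degrees(s.x[2])); print(match(s.x).round(1))
q=s.x
for n in P:
    p=P[n]; f=p['frame'].copy(); f=cv2.resize(f,None,fx=4,fy=4,interpolation=cv2.INTER_CUBIC)
    def pl(L,c):
        pts=(proj(p,W(q,L))*4+1.5)
        cv2.polylines(f,[np.round(pts).astype(int)],True,c,1)
    pl([(-.1,.175,.032),(.1,.175,.032),(.1,-.175,.032),(-.1,-.175,.032)],(0,0,255))
    pl([(-.1,.175,0),(.1,.175,0),(.1,-.175,0),(-.1,-.175,0)],(0,255,255))
    th=np.linspace(0,6.28,60)
    for i,y in enumerate((.12,.04,-.04,-.12)):
        rr=.022 if i==3 else .0295
        for z in ([.032,.062] if i==1 else [.032,.09] if i==3 else [.032,.047]): pl([(.05+rr*np.cos(a),y+rr*np.sin(a),z) for a in th],(0,255,0))
    for y in(.045,.015,-.015,-.045): pl([(-.062,y,.034),(-.062+.042*np.sin(.42),y,.034+.042*np.cos(.42))],(255,0,255))
    o=(200,180) if n=='top' else (230,220); f=f[o[1]*4:o[1]*4+460,o[0]*4:o[0]*4+700]
    cv2.imwrite(f'pics/fit_{n}.png',f)
for k in('single_dish_a','pile_dish_top','pile_dish_low','beaker'):
    for n in P: print(k,n,[(d['rect'],d['pixels'].sum(),round(d['confidence'],2)) for d in vision.silhouettes(P[n],k)])
E
```

```text
cam [ 0.27810837 -0.06335395  1.46643831]
[ 0.53479503 -0.01081306  0.05200033] 2.97939949132594
[[ -0.3   0.6]
 [  0.3  -0.2]
 [ -0.5  -0.5]
 [  0.4  -0.6]
 [  4.   -0.2]
 [  0.1   1.5]
 [  0.3  -0.2]
 [ -1.1   2.1]
 [ -4.4  -3.4]
 [  1.9   2.1]
 [ -1.7   2. ]
 [  2.1   0.7]
 [ -8.9 -19.3]]
single_dish_a top [([290.6, 204.5, 315.7, 227.5], np.int64(492), 0.93), ([226.3, 203.9, 247.1, 226.4], np.int64(483), 0.78)]
single_dish_a scene [([280.4, 243.8, 302.3, 260.5], np.int64(223), 0.73), ([253.2, 274.0, 274.5, 292.6], np.int64(272), 0.71)]
pile_dish_top top [([259.6, 199.5, 280.1, 224.1], np.int64(506), 0.77), ([215.2, 193.3, 359.9, 281.9], np.int64(9948), 0.7)]
pile_dish_top scene [([265.7, 253.8, 288.3, 268.3], np.int64(281), 0.68)]
pile_dish_low top []
pile_dish_low scene [([269.2, 264.0, 288.3, 272.2], np.int64(83), 0.49)]
beaker top [([324.3, 199.5, 344.5, 223.2], np.int64(350), 0.65), ([214.4, 195.5, 360.8, 278.3], np.int64(10002), 0.31)]
beaker scene [([292.3, 220.3, 307.5, 246.6], np.int64(305), 0.63)]
```

View pics/fit_top.png

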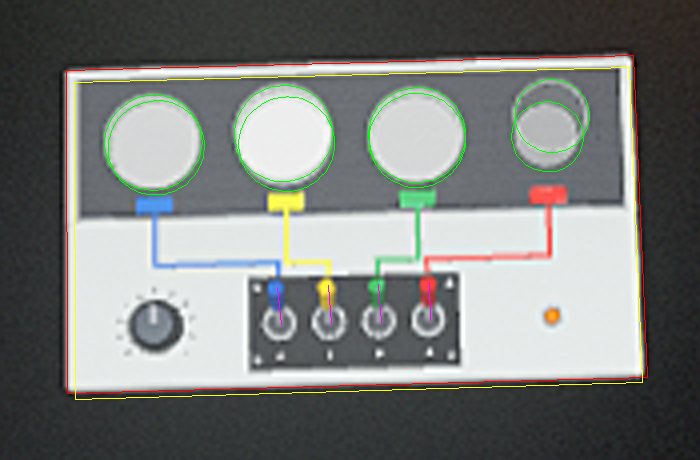

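View pics/fit_scene.png

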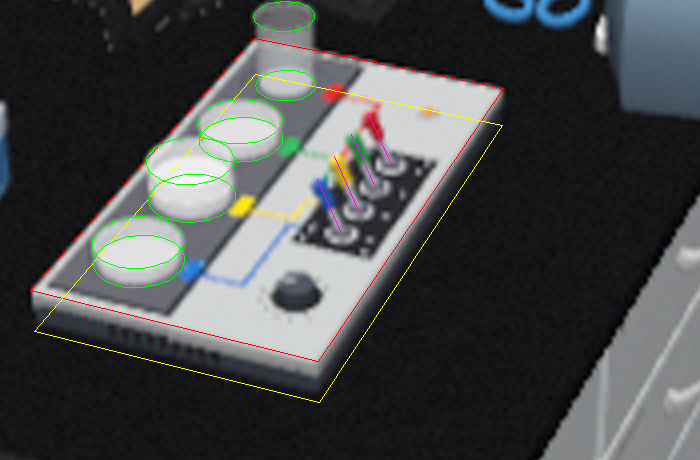

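Run:
```python
from bench import r,vision
from h import *
from scipy.spatial.transform import Rotation as Ro
q=[.5348,-.0108,.052]
s=r.observe(); w,x,y,z=s['eef_rot']; R=Ro.from_quat([x,y,z,w]).as_matrix(); print(R.round(3)); print(s['tcp_pos'])
print('jaw yaw',np.degrees(np.arctan2(R[1,2],R[0,2])))
T={n:vision.capture(n) for n in('top','scene')}
def tri(a,b):
    A=[]
    for p,uv in((T['top'],a),(T['scene'],b)):
        n=cv2.undistortPoints(np.array([[uv]],float),p['camera_matrix'],p['dist'])[0,0]
        M=np.c_[p['R'],p['t']]; A+= [n[0]*M[2]-M[0], n[1]*M[2]-M[1]]
    v=np.linalg.svd(np.array(A))[2][-1]; return v[:3]/v[3]
print('mon low',tri((328,168),(253,226)),'mon top',tri((331,94),(247,126)))
print('bays',W(q,[[.05,y,.032] for y in(.12,.04,-.04,-.12)]).round(4))
g=cv2.resize(T['top']['frame'],None,fx=8,fy=8,interpolation=cv2.INTER_CUBIC).max(2)
for b,zz in((.12,.047),(.04,.062),(-.04,.047)):
    X=W(q,[[.05,b,zz]]); c=proj(T['top'],X)[0]
    o=np.round((c-16)*8).astype(int); sub=g[o[1]:o[1]+256,o[0]:o[0]+256]
    t,m=cv2.threshold(cv2.GaussianBlur(sub,(0,0),4),0,255,cv2.THRESH_OTSU)
    n,l,st,ce=cv2.connectedComponentsWithStats(m); k=l[128,128]
    cn=max(cv2.findContours((l==k).astype(np.uint8),0,1)[0],key=cv2.contourArea)
    (ex,ey),ax,_=cv2.fitEllipse(cn); uv=(np.array([ex,ey])+o+.5)/8-.5
    print(b,t,np.array(ax)/8,uv,c,ray(T['top'],uv,zz).round(4),'nominal',X.round(4),'local diff',(Ro.from_euler('z',-q[2]).as_matrix()@(ray(T['top'],uv,zz)-X[0])).round(4))
```

```text
[[-0.926  0.     0.378]
 [-0.378 -0.    -0.926]
 [-0.    -1.     0.   ]]
[ 0.24582922 -0.60176094  0.18297052]
jaw yaw -67.7789430758673
mon low [ 0.71402834 -0.09779698  0.06432467] mon top [ 0.74487154 -0.10299513  0.37259406]
bays [[ 0.5785  0.1116  0.032 ]
 [ 0.5827  0.0317  0.032 ]
 [ 0.5868 -0.0481  0.032 ]
 [ 0.591  -0.128   0.032 ]]
0.12 164.0 [23.3797226  23.85531616] [237.63998032 214.90917587] [237.84937178 215.11492017] [0.579  0.1122 0.047 ] nominal [[0.5785 0.1116 0.047 ]] local diff [ 0.0005  0.0005 -0.    ]
0.04 175.0 [24.08703423 24.72795868] [270.34487534 213.14876366] [270.44043425 212.8648605 ] [0.582 0.032 0.062] nominal [[0.5827 0.0317 0.062 ]] local diff [-0.0007  0.0002  0.    ]
-0.04 165.0 [23.49211884 23.70199203] [303.4117527  213.27998352] [303.77310562 213.27049648] [ 0.5868 -0.0473  0.047 ] nominal [[ 0.5868 -0.0481  0.047 ]] local diff [ 0.      0.0009 -0.    ]
```

Dish centres: bay 1 (0.579, 0.112), pile (0.582, 0.032), bay 3 (0.587, -0.047); the monitor begins at x=0.71, y<-0.10, so clear. Moving towards bay 1.

```bash
python3 -m pendant '[{"linear":[0.01,0.025,0.03],"angular":[0,0,4],"hand":0},{"linear":[0.03,0.07,0.06],"angular":[0,0,9],"hand":0},{"linear":[0.055,0.12,0.06],"angular":[0,0,14],"hand":0},{"linear":[0.08,0.17,0.06],"angular":[0,0,19],"hand":0},{"linear":[0.105,0.22,0.06],"angular":[0,0,24],"hand":0}]' 10
python3 -m pendant '[{"linear":[0.025,0.05,0],"angular":[0,0,5],"hand":0},{"linear":[0.05,0.1,0],"angular":[0,0,10],"hand":0},{"linear":[0.073,0.15,0],"angular":[0,0,15],"hand":0},{"linear":[0.096,0.2,0],"angular":[0,0,20],"hand":0},{"linear":[0.12,0.25,0],"angular":[0,0,24],"hand":0}]'
```

```text
time_s: 2.33
tcp_pos: [0.3514, -0.3802, 0.2432]
eef_rot: [-0.278, 0.278, -0.65, 0.65]
wrist_force: [-0.1, -0.7, 0.2]
gripper_width: 0.0938
time_s: 2.95
tcp_pos: [0.4713, -0.1301, 0.2433]
eef_rot: [-0.407, 0.407, -0.578, 0.578]
wrist_force: [-0.1, -0.7, -0.8]
gripper_width: 0.0939
```

```bash
python3 -m pendant '[{"linear":[0.022,0.05,0],"angular":[0,0,5],"hand":0},{"linear":[0.044,0.1,0],"angular":[0,0,10],"hand":0},{"linear":[0.066,0.15,0],"angular":[0,0,15],"hand":0},{"linear":[0.09,0.2,-0.03],"angular":[0,0,20],"hand":0},{"linear":[0.108,0.242,-0.07],"angular":[0,0,22.8],"hand":0}]'
python3 -m pendant '[{"linear":[0,0,-0.04],"angular":[0,0,0],"hand":0},{"linear":[0,0,-0.08],"angular":[0,0,0],"hand":0},{"linear":[0,0,-0.08],"angular":[0,0,0],"hand":0}]'
python3 - <<'E'
from bench import r,vision
from h import *
from scipy.spatial.transform import Rotation as Ro
s=r.observe(); w,x,y,z=s['eef_rot']; R=Ro.from_quat([x,y,z,w]).as_matrix(); print(R.round(4),s['tcp_pos'],s['wrist_force'])
for n,o in(('top',(190,160)),('scene',(200,170))):
    f=vision.capture(n)['frame'][o[1]:o[1]+140,o[0]:o[0]+180]; cv2.imwrite(f'pics/a_{n}.png',cv2.resize(f,None,fx=4,fy=4,interpolation=cv2.INTER_CUBIC))
E
```

```text
time_s: 3.58
tcp_pos: [0.5806, 0.1123, 0.1737]
eef_rot: [0.515, -0.513, 0.485, -0.487]
wrist_force: [1.1, -0.2, -0.3]
gripper_width: 0.0939
time_s: 3.95
tcp_pos: [0.5759, 0.1104, 0.0895]
eef_rot: [-0.511, 0.515, -0.489, 0.485]
wrist_force: [0.7, -1.3, 0.4]
gripper_width: 0.094
[[ 5.290e-02 -7.400e-03  9.986e-01]
 [-9.986e-01  0.000e+00  5.290e-02]
 [-4.000e-04 -1.000e+00 -7.400e-03]] [0.57592204 0.11038751 0.0895364 ] [ 0.66522559 -1.28076935  0.39687264]
```

View pics/a_scene.png

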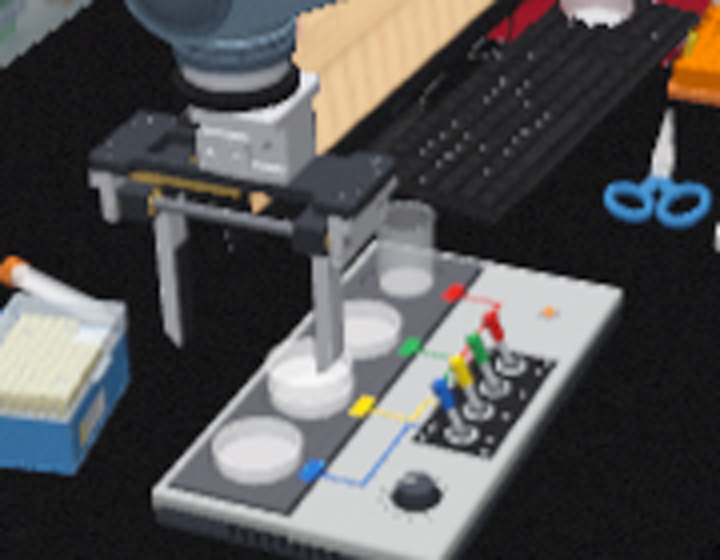

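View pics/a_top.png

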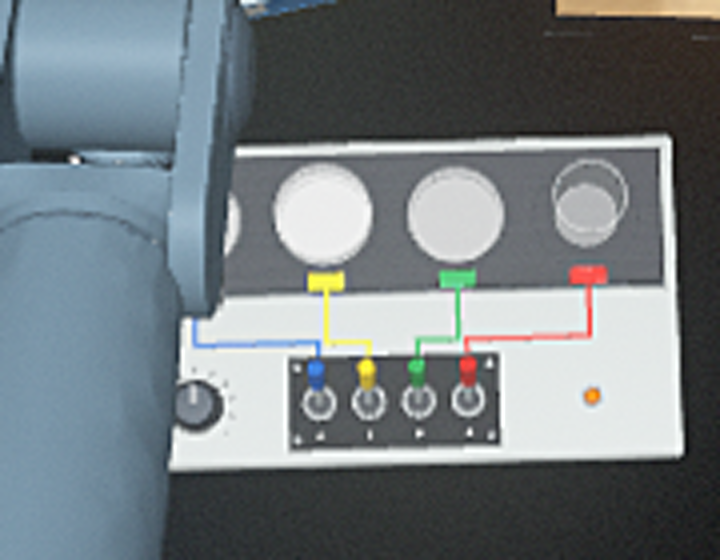

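The jaws are open front/back above bay 1, level. Descending to grip height.

```bash
python3 -m pendant '[{"linear":[0,0,-0.02],"angular":[0,0,0],"hand":0},{"linear":[0,0,-0.035],"angular":[0,0,0],"hand":0},{"linear":[0,0,-0.048],"angular":[0,0,0],"hand":0},{"linear":[0,0,-0.054],"angular":[0,0,0],"hand":0},{"linear":[0,0,-0.054],"angular":[0,0,0],"hand":0}]'
python3 - <<'E'
from bench import r,vision
from h import *
s=r.observe(); print(s['tcp_pos'],s['wrist_force'])
f=vision.capture('scene')['frame'][170:310,200:380]; cv2.imwrite('pics/b_scene.png',cv2.resize(f,None,fx=4,fy=4,interpolation=cv2.INTER_CUBIC))
print(r.observe()['tcp_pos'])
E
```

```text
time_s: 4.68
tcp_pos: [0.5785, 0.1103, 0.0384]
eef_rot: [-0.513, 0.513, -0.487, 0.486]
wrist_force: [0.4, 0.3, -0.0]
gripper_width: 0.094
[0.57846403 0.11025057 0.03835741] [ 0.36188583  0.26514555 -0.03944537]
[0.57891114 0.11027465 0.03895927]
```

View pics/b_scene.png

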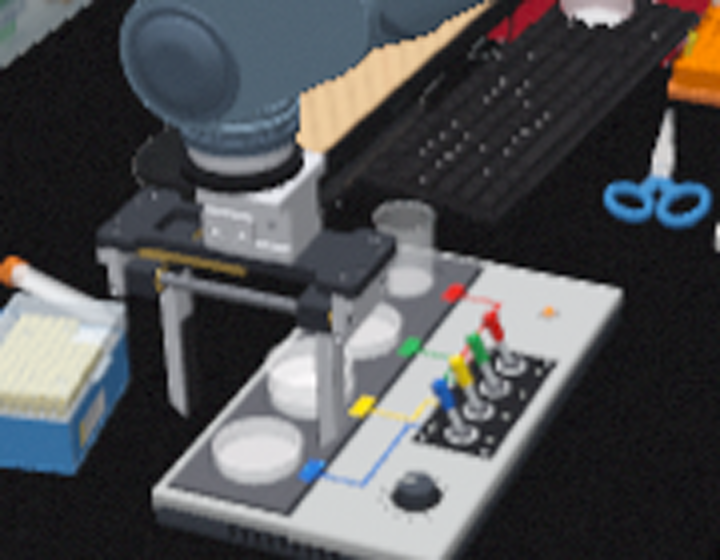

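Run:
```python
from bench import r,vision
from h import *
p=vision.capture('scene'); s=r.observe(); q=[*s['tcp_pos'][:2],.053]
print(s['tcp_pos'])
f=cv2.resize(p['frame'],None,fx=8,fy=8,interpolation=cv2.INTER_CUBIC)
for x0,x1 in((-.0595,-.047),(.047,.0595)):
    L=[(x,y,z) for z in(.039,) for x,y in((x0,-.008),(x0,.008),(x1,.008),(x1,-.008))]
    cv2.polylines(f,[np.round(proj(p,W(q,L))*8+3.5).astype(int)],True,(0,0,255),1)
cv2.imwrite('pics/b2.png',f[240*8:300*8,220*8:310*8])
```

```text
[0.57920809 0.11027168 0.0393513 ]
```

View pics/b2.png

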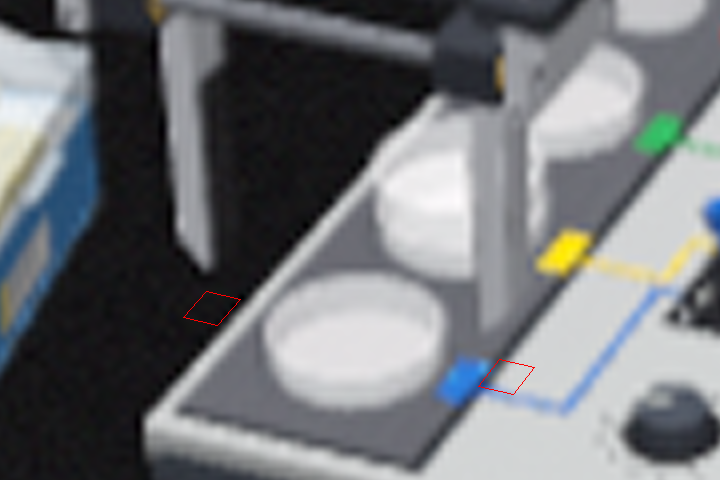

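The fingertips appear ~13 mm higher than the TCP suggests. I'll partly close to see whether the tips travel with closure.

```bash
python3 -m pendant '[{"linear":[0,0,0],"angular":[0,0,0],"hand":55},{"linear":[0,0,0],"angular":[0,0,0],"hand":55}]' 8
python3 - <<'E'
from bench import r,vision
from h import *
p=vision.capture('scene'); s=r.observe(); q=[*s['tcp_pos'][:2],.053]
print(s['tcp_pos'],s['gripper_width'])
h=s['gripper_width']/2
f=cv2.resize(p['frame'],None,fx=8,fy=8,interpolation=cv2.INTER_CUBIC)
for z,c in ((.039,(0,0,255)),(.052,(0,255,255))):
  for x0,x1 in((-h-.0125,-h),(h,h+.0125)):
    L=[(x,y,z) for x,y in((x0,-.008),(x0,.008),(x1,.008),(x1,-.008))]
    cv2.polylines(f,[np.round(proj(p,W(q,L))*8+3.5).astype(int)],True,c,1)
cv2.imwrite('pics/b3.png',f[220*8:295*8,220*8:315*8])
E
```

```text
time_s: 5.03
tcp_pos: [0.5791, 0.1103, 0.0394]
eef_rot: [0.513, -0.513, 0.486, -0.487]
wrist_force: [-0.5, -0.9, 0.3]
gripper_width: 0.0775
[0.57907442 0.11027292 0.03932796] 0.07514245706480353
```

View pics/b3.png

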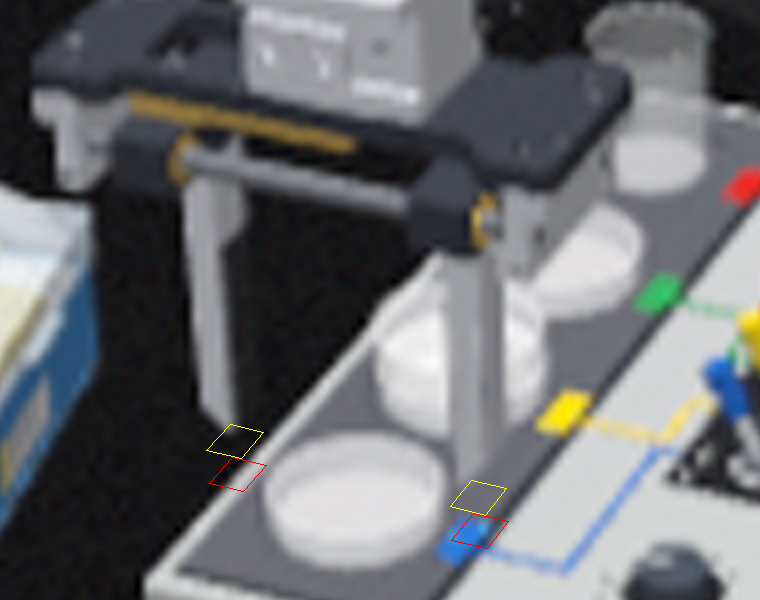

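Run:
```python
from bench import r,vision
from h import *
p=vision.capture('scene')
f0=cv2.imread('pics/scene0.png'); 
f=cv2.resize(f0,None,fx=8,fy=8,interpolation=cv2.INTER_CUBIC)
q=[.2457,-.6016,np.radians(-67.8)]
h=.047
for z,c in ((.183,(0,0,255)),(.280,(0,255,255))):
  for x0,x1 in((-h-.0125,-h),(h,h+.0125)):
    L=[(x,y,z) for x,y in((x0,-.008),(x0,.008),(x1,.008),(x1,-.008))]
    cv2.polylines(f,[np.round(proj(p,W(q,L))*8+3.5).astype(int)],True,c,1)
L=[(x,y,.280) for x,y in((-.0885,-.0375),(-.0885,.0375),(.0885,.0375),(.0885,-.0375))]
cv2.polylines(f,[np.round(proj(p,W(q,L))*8+3.5).astype(int)],True,(0,255,0),1)
cv2.imwrite('pics/c0.png',f[90*8:165*8,420*8:515*8])
# body in current view
s=r.observe(); q=[*s['tcp_pos'][:2],.053]
f=cv2.resize(p['frame'],None,fx=6,fy=6,interpolation=cv2.INTER_CUBIC)
for dz,c in((0,(0,0,255)),(.015,(0,255,0))):
  for zz in (.097,):
    L=[(x,y,.0394+zz+dz) for x,y in((-.0885,-.0375),(-.0885,.0375),(.0885,.0375),(.0885,-.0375))]
    cv2.polylines(f,[np.round(proj(p,W(q,L))*6+2.5).astype(int)],True,c,1)
cv2.imwrite('pics/c1.png',f[200*6:300*6,205*6:335*6])
```

```text
(no output)
```

View pics/c0.png

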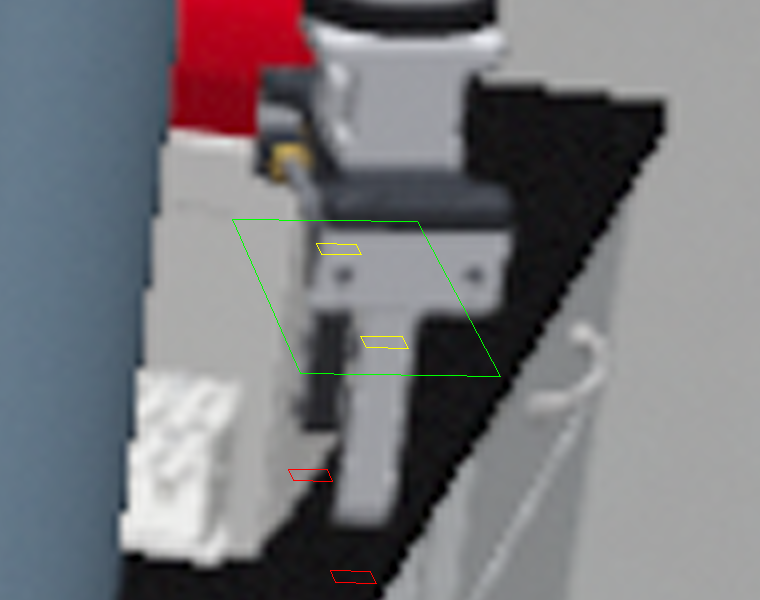

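View pics/c1.png

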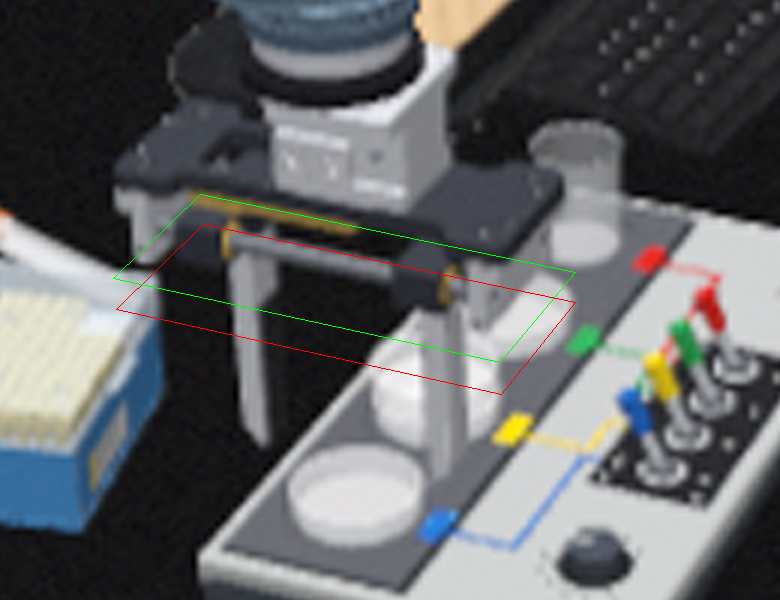

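Both views suggest the tips sit 15–20 mm above the nominal TCP. A gentle close tells directly: stop at 59 mm = dish between the pads, otherwise the fingers are above it.

```bash
python3 -m pendant '[{"linear":[0,0,0],"angular":[0,0,0],"hand":105},{"linear":[0,0,0],"angular":[0,0,0],"hand":105},{"linear":[0,0,0],"angular":[0,0,0],"hand":105},{"linear":[0,0,0],"angular":[0,0,0],"hand":105}]' 5
python3 - <<'E'
from bench import r,vision
from h import *
p=vision.capture('scene'); s=r.observe()
print(s['tcp_pos'],s['gripper_width'],s['wrist_force'])
f=cv2.resize(p['frame'],None,fx=8,fy=8,interpolation=cv2.INTER_CUBIC)
cv2.imwrite('pics/d1.png',f[220*8:295*8,220*8:315*8])
E
```

```text
time_s: 5.62
tcp_pos: [0.5788, 0.1103, 0.0389]
eef_rot: [-0.513, 0.513, -0.487, 0.487]
wrist_force: [0.4, -0.2, -0.8]
gripper_width: 0.0553
[0.5788183  0.11027386 0.03895181] 0.05546409511796856 [0.1033952  0.33378714 1.11028603]
```

View pics/d1.png

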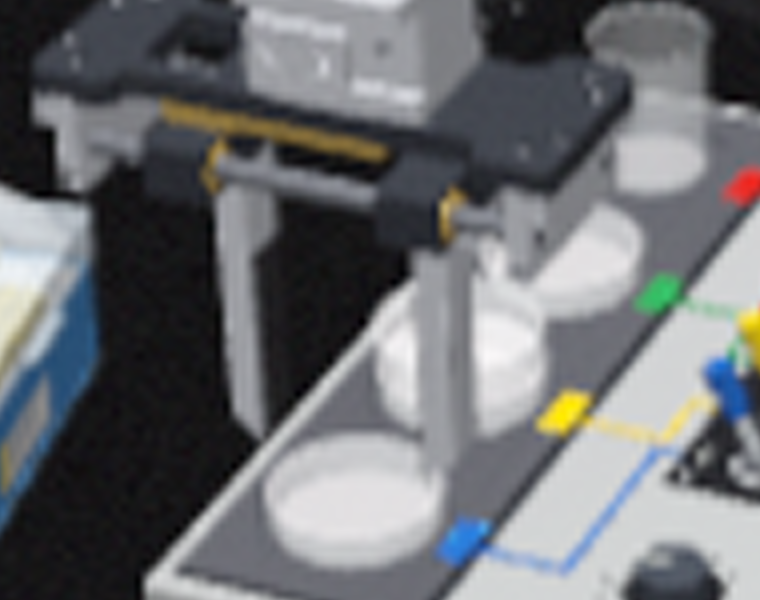

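Fingers are above the dish (55 mm, no contact; tips centred ~9 mm above its top), so the true tips are ~17–18 mm above the reported TCP. Reopen, correct y, and descend.

```bash
python3 -m pendant '[{"linear":[0,0.0015,0],"angular":[0,0,0],"hand":30},{"linear":[0,0.0015,0],"angular":[0,0,0],"hand":30},{"linear":[0,0.0015,0],"angular":[0,0,0],"hand":30},{"linear":[0,0.0015,-0.01],"angular":[0,0,0],"hand":30},{"linear":[0,0.0015,-0.014],"angular":[0,0,0],"hand":30}]' 5
cat > tips.py <<'E'
import sys
from bench import r,vision
from h import *
off=float(sys.argv[2]) if len(sys.argv)>2 else .018
from scipy.spatial.transform import Rotation as Ro
p=vision.capture('scene'); s=r.observe(); w,x,y,z=s['eef_rot']; R=Ro.from_quat([x,y,z,w]).as_matrix()
print(s['time_s'],s['tcp_pos'],s['gripper_width'],s['wrist_force'],'tilt',R[:,1].round(4))
h=s['gripper_width']/2; q=[*s['tcp_pos'][:2],.053]
c=proj(p,[[*s['tcp_pos'][:2],s['tcp_pos'][2]+off]])[0]
f=cv2.resize(p['frame'],None,fx=8,fy=8,interpolation=cv2.INTER_CUBIC)
if off>0:
  for x0,x1 in((-h-.0125,-h),(h,h+.0125)):
    L=[(x,y,s['tcp_pos'][2]+off) for x,y in((x0,-.008),(x0,.008),(x1,.008),(x1,-.008))]
    cv2.polylines(f,[np.round(proj(p,W(q,L))*8+3.5).astype(int)],True,(0,0,255),1)
o=(c-[48,40]).astype(int)
cv2.imwrite(f'pics/{sys.argv[1]}.png',f[o[1]*8:o[1]*8+592,o[0]*8:o[0]*8+760])
E
python3 tips.py e1
```

```text
time_s: 6.3
tcp_pos: [0.5781, 0.1117, 0.0238]
eef_rot: [-0.513, 0.513, -0.487, 0.486]
wrist_force: [0.6, -0.0, -0.0]
gripper_width: 0.0829
6.35 [0.57778134 0.11171795 0.02341869] 0.08293778897066136 [-1.63617397 -0.35772295 -0.34776992] tilt [-0.0023 -0.     -1.    ]
```

View pics/e1.png

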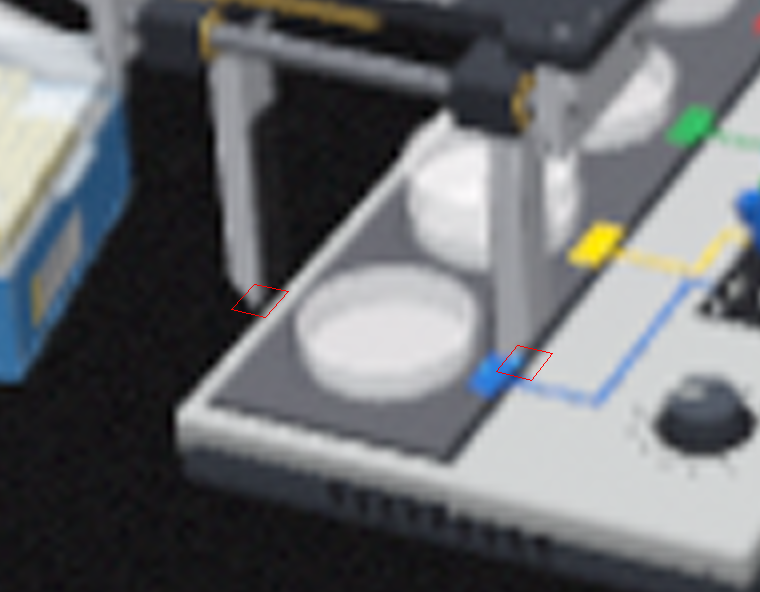

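```bash
python3 -m pendant '[{"linear":[0,0,-0.002],"angular":[0,0,0],"hand":30},{"linear":[0,0,-0.004],"angular":[0,0,0],"hand":30},{"linear":[0,0,-0.005],"angular":[0,0,0],"hand":30},{"linear":[0,0,-0.005],"angular":[0,0,0],"hand":70},{"linear":[0,0,-0.005],"angular":[0,0,0],"hand":70}]' 5
python3 tips.py e2
```

```text
time_s: 6.98
tcp_pos: [0.5789, 0.1118, 0.0201]
eef_rot: [0.513, -0.513, 0.487, -0.487]
wrist_force: [-0.3, -0.5, -0.5]
gripper_width: 0.0693
7.025 [0.57889216 0.11176986 0.02008453] 0.06842298754873827 [-0.61308617 -0.23566471  0.11798538] tilt [ 2.e-04 -0.e+00 -1.e+00]
```

View pics/e2.png

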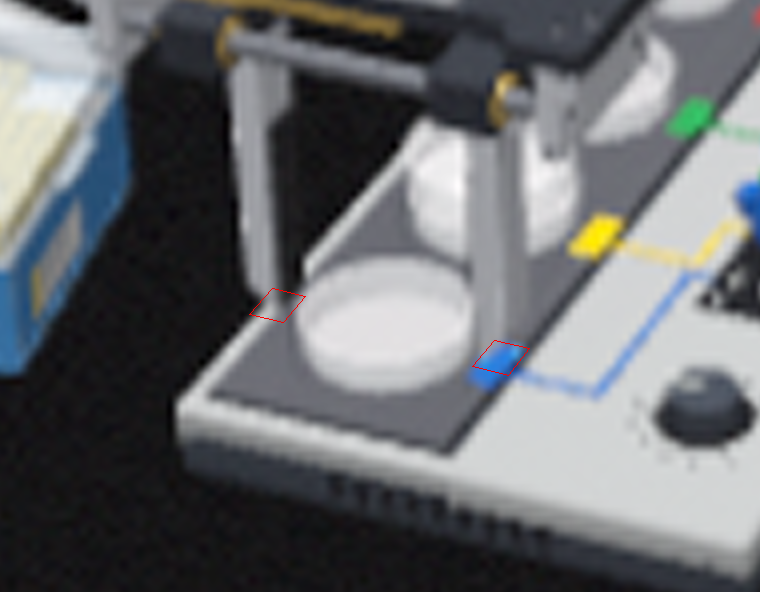

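Tips now straddle the dish, about 6 mm below its top. Close.

```bash
python3 -m pendant '[{"linear":[0,0,0],"angular":[0,0,0],"hand":110},{"linear":[0,0,0],"angular":[0,0,0],"hand":110},{"linear":[0,0,0],"angular":[0,0,0],"hand":110},{"linear":[0,0,0],"angular":[0,0,0],"hand":110}]' 6
python3 tips.py e3
```

```text
time_s: 7.52
tcp_pos: [0.5789, 0.1118, 0.02]
eef_rot: [0.513, -0.513, 0.487, -0.487]
wrist_force: [1.1, 0.1, 0.6]
gripper_width: 0.059
7.575 [0.57886337 0.11176566 0.0200284 ] 0.05847920991671362 [ 0.70422608 -0.68932692  1.37237088] tilt [ 1.e-04  0.e+00 -1.e+00]
```

View pics/e3.png

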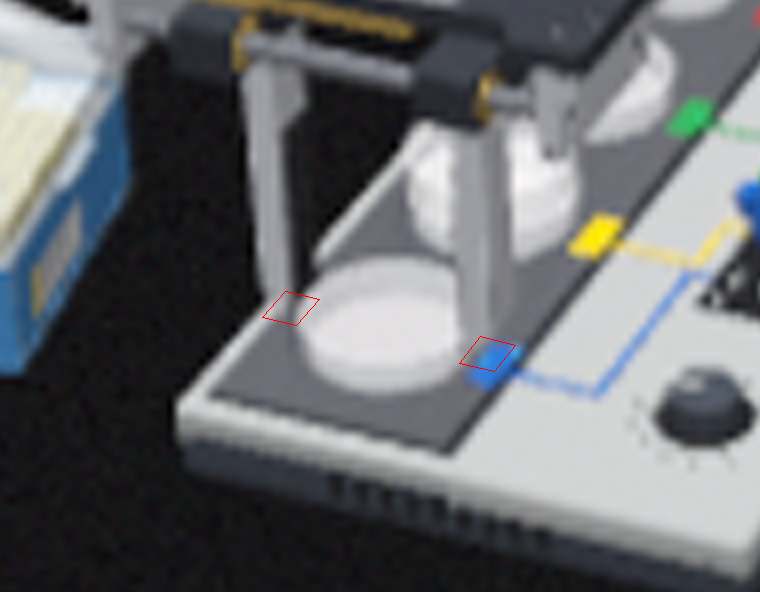

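Width 59 mm: gripped. Lift gently and look.

```bash
python3 -m pendant '[{"linear":[0,0,0],"angular":[0,0,0],"hand":110},{"linear":[0,0,0.004],"angular":[0,0,0],"hand":110},{"linear":[0,0,0.015],"angular":[0,0,0],"hand":110},{"linear":[0,0,0.035],"angular":[0,0,0],"hand":110},{"linear":[0,0,0.05],"angular":[0,0,0],"hand":110}]' 10
python3 tips.py e4 0
```

```text
time_s: 8.2
tcp_pos: [0.5797, 0.1118, 0.0723]
eef_rot: [0.514, -0.512, 0.486, -0.487]
wrist_force: [0.1, 1.2, -0.2]
gripper_width: 0.0584
8.25 [0.58116456 0.11181718 0.07433155] 0.05892524349484207 [1.34423604 0.36132543 0.36533744] tilt [ 0.0058 -0.     -1.    ]
```

View pics/e4.png

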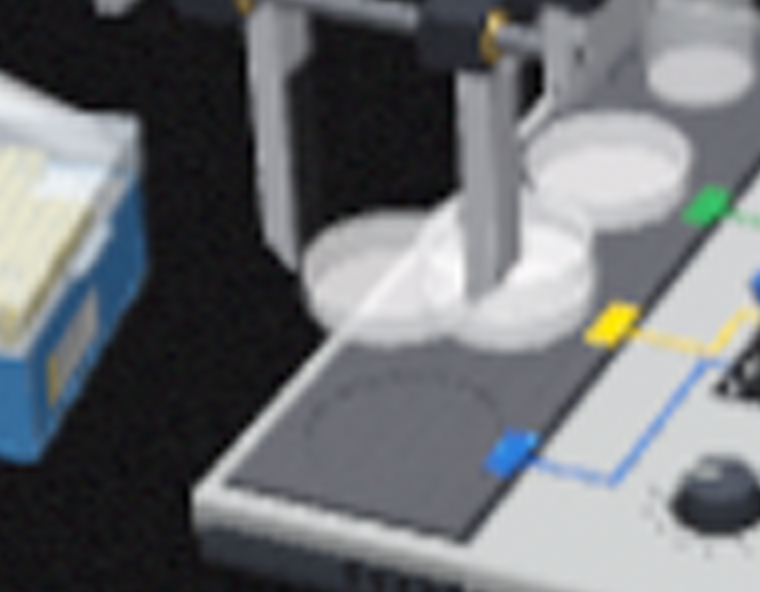

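Dish held level, bay 1 clear. Carry it over the pile (+3.5, −80 mm).

```bash
python3 -m pendant '[{"linear":[0.0005,-0.012,0.003],"angular":[0,0,0],"hand":110},{"linear":[0.001,-0.034,0.003],"angular":[0,0,0],"hand":110},{"linear":[0.0025,-0.056,0.003],"angular":[0,0,0],"hand":110},{"linear":[0.003,-0.074,0.003],"angular":[0,0,0],"hand":110},{"linear":[0.0035,-0.08,0.003],"angular":[0,0,0],"hand":110}]'
python3 -m pendant '[{"linear":[0,0,0],"angular":[0,0,0],"hand":110},{"linear":[0,0,-0.005],"angular":[0,0,0],"hand":110},{"linear":[0,0,-0.01],"angular":[0,0,0],"hand":110},{"linear":[0,0,-0.014],"angular":[0,0,0],"hand":110},{"linear":[0,0,-0.014],"angular":[0,0,0],"hand":110}]'
python3 tips.py e5 0
```

```text
time_s: 8.88
tcp_pos: [0.5821, 0.0305, 0.0727]
eef_rot: [-0.513, 0.513, -0.487, 0.487]
wrist_force: [-0.9, -0.3, -1.0]
gripper_width: 0.0585
time_s: 9.5
tcp_pos: [0.5819, 0.032, 0.0583]
eef_rot: [-0.513, 0.513, -0.487, 0.486]
wrist_force: [0.9, 0.3, 0.7]
gripper_width: 0.059
9.55 [0.58213143 0.03192851 0.05869056] 0.058661681779560826 [ 0.32357491  0.02926827 -0.68520444] tilt [-5.e-04  1.e-04 -1.e+00]
```

View pics/e5.png

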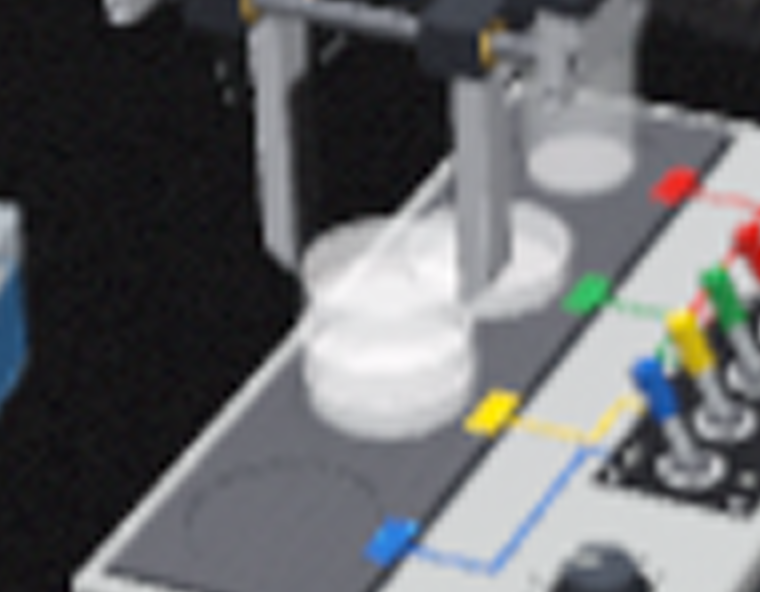

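Well aligned to within about 1 mm. Lower onto the pile in small steps.

```bash
python3 -m pendant '[{"linear":[-0.0003,0,-0.003],"angular":[0,0,0],"hand":110},{"linear":[-0.0003,0,-0.005],"angular":[0,0,0],"hand":110},{"linear":[-0.0003,0,-0.007],"angular":[0,0,0],"hand":110},{"linear":[-0.0003,0,-0.0075],"angular":[0,0,0],"hand":110},{"linear":[-0.0003,0,-0.0075],"angular":[0,0,0],"hand":110}]'
python3 tips.py e6 0
```

```text
time_s: 10.18
tcp_pos: [0.582, 0.0318, 0.0515]
eef_rot: [0.513, -0.513, 0.487, -0.487]
wrist_force: [0.4, -0.4, -0.7]
gripper_width: 0.0587
10.225 [0.58208017 0.03174635 0.05152255] 0.05860322794736763 [ 0.37188509 -0.79003365 -0.14446249] tilt [ 1.e-04  0.e+00 -1.e+00]
```

View pics/e6.png

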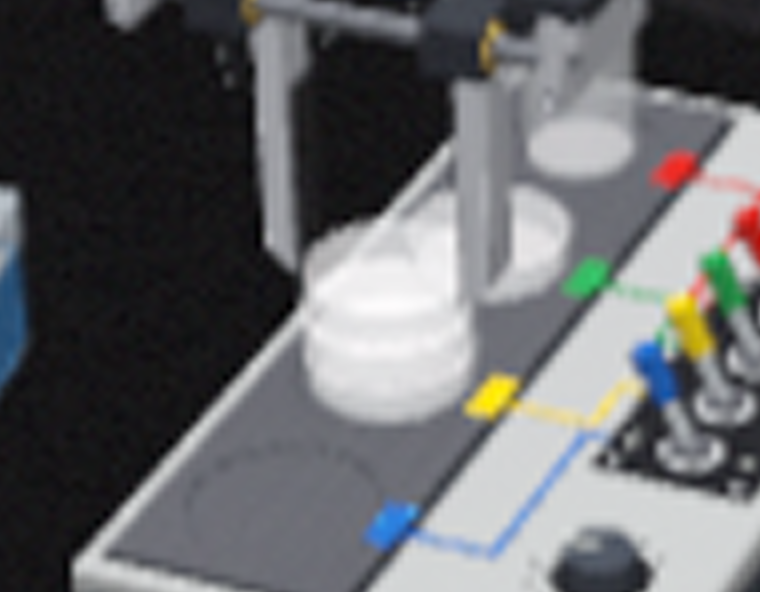

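```bash
python3 -m pendant '[{"linear":[0,0,-0.0007],"angular":[0,0,0],"hand":110},{"linear":[0,0,-0.0012],"angular":[0,0,0],"hand":110},{"linear":[0,0,-0.0012],"angular":[0,0,0],"hand":110}]'
python3 -m pendant '[{"linear":[0,0,-0.0003],"angular":[0,0,0],"hand":110},{"linear":[0,0,-0.0003],"angular":[0,0,0],"hand":110}]'
python3 -c "
from bench import r
s=r.observe(); print(s['tcp_pos'],s['wrist_force'],s['torque'])"
```

```text
time_s: 10.6
tcp_pos: [0.582, 0.0318, 0.0502]
eef_rot: [-0.513, 0.513, -0.487, 0.487]
wrist_force: [0.1, -0.9, -0.2]
gripper_width: 0.0585
time_s: 10.85
tcp_pos: [0.582, 0.0318, 0.0499]
eef_rot: [-0.513, 0.513, -0.487, 0.487]
wrist_force: [-0.6, -0.6, -0.7]
gripper_width: 0.0588
[0.58200367 0.03176899 0.0499243 ] [-0.62041634 -0.57191179 -0.72106462] [-0.03839096 -0.05099502  0.0681734 ]
```

```bash
python3 -m pendant '[{"linear":[0,0,0],"angular":[0,0,0],"hand":85},{"linear":[0,0,0],"angular":[0,0,0],"hand":70},{"linear":[0,0,0],"angular":[0,0,0],"hand":50},{"linear":[0,0,0],"angular":[0,0,0],"hand":40}]' 3
python3 -m pendant '[{"linear":[0,0,0.01],"angular":[0,0,0],"hand":40},{"linear":[0,0,0.04],"angular":[0,0,0],"hand":40},{"linear":[0,0,0.06],"angular":[0,0,0],"hand":40}]'
python3 tips.py e7 0
```

```text
time_s: 11.35
tcp_pos: [0.582, 0.0317, 0.05]
eef_rot: [0.513, -0.513, 0.487, -0.487]
wrist_force: [-0.2, 0.0, 0.1]
gripper_width: 0.079
time_s: 11.72
tcp_pos: [0.5828, 0.0317, 0.1121]
eef_rot: [0.513, -0.513, 0.486, -0.487]
wrist_force: [0.4, 0.1, 0.3]
gripper_width: 0.0794
11.775 [0.58458145 0.03150421 0.11491483] 0.07923805066457809 [1.85087678 0.40214827 2.12445668] tilt [ 6.7e-03 -9.0e-04 -1.0e+00]
```

View pics/e7.png

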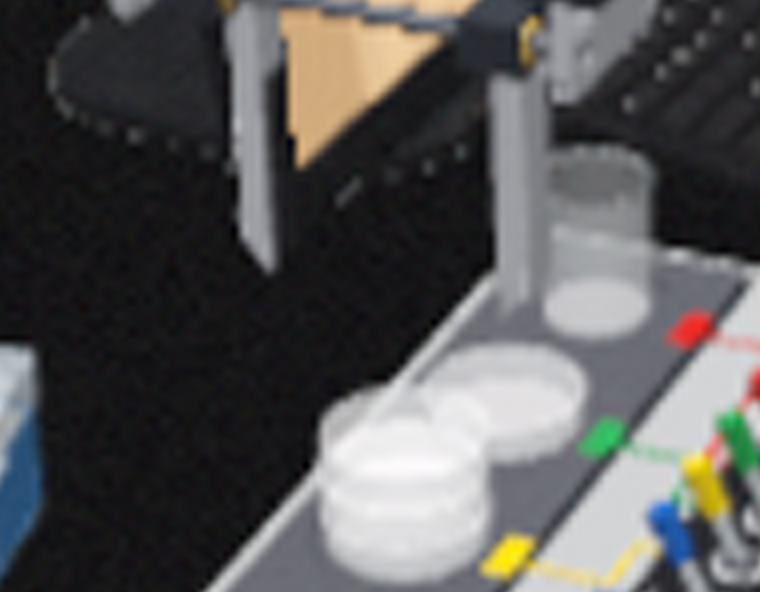

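The stack of three is square. Next: dish in bay 3.

```bash
python3 -m pendant '[{"linear":[0.001,-0.02,0],"angular":[0,0,0],"hand":30},{"linear":[0.003,-0.05,0],"angular":[0,0,0],"hand":30},{"linear":[0.0047,-0.0792,0],"angular":[0,0,0],"hand":30},{"linear":[0.0047,-0.0792,-0.03],"angular":[0,0,0],"hand":30},{"linear":[0.0047,-0.0792,-0.06],"angular":[0,0,0],"hand":30}]' 5
python3 -m pendant '[{"linear":[0,0,-0.015],"angular":[0,0,0],"hand":30},{"linear":[0,0,-0.024],"angular":[0,0,0],"hand":30},{"linear":[0,0,-0.028],"angular":[0,0,0],"hand":30},{"linear":[0,0,-0.03],"angular":[0,0,0],"hand":30},{"linear":[0,0,-0.03],"angular":[0,0,0],"hand":70}]'
python3 tips.py f1 0.02
```

```text
time_s: 12.4
tcp_pos: [0.5859, -0.0491, 0.0481]
eef_rot: [-0.512, 0.513, -0.487, 0.487]
wrist_force: [-0.6, 0.1, -0.3]
gripper_width: 0.0829
time_s: 13.02
tcp_pos: [0.5872, -0.0475, 0.0206]
eef_rot: [0.513, -0.513, 0.486, -0.487]
wrist_force: [-0.9, -0.1, -0.1]
gripper_width: 0.0763
13.075 [ 0.58718011 -0.0475113   0.02058382] 0.07221153937182072 [ 0.40816921  0.45603988 -0.53158716] tilt [ 1.e-03 -3.e-04 -1.e+00]
```

View pics/f1.png

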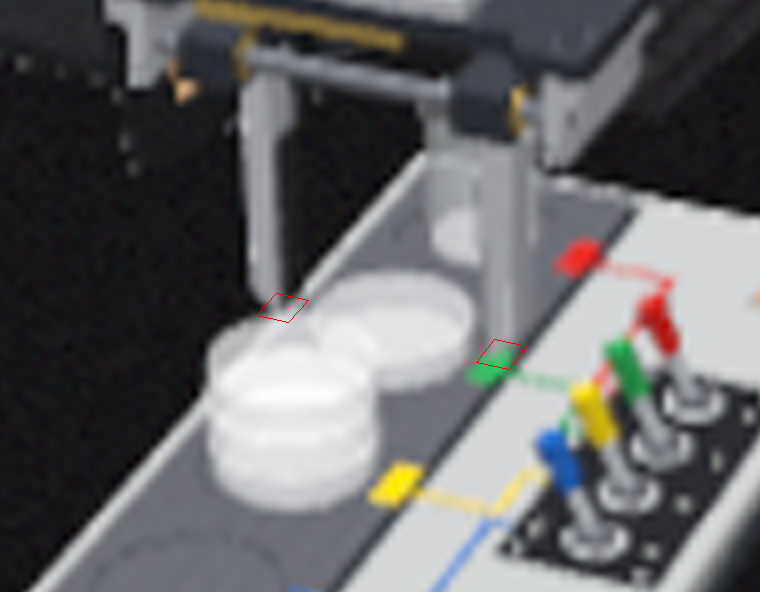

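```bash
python3 -m pendant '[{"linear":[0,0,0],"angular":[0,0,0],"hand":110},{"linear":[0,0,0],"angular":[0,0,0],"hand":110},{"linear":[0,0,0],"angular":[0,0,0],"hand":110},{"linear":[0,0,0],"angular":[0,0,0],"hand":110}]' 6
python3 -m pendant '[{"linear":[0,0,0],"angular":[0,0,0],"hand":110},{"linear":[0,0,0.004],"angular":[0,0,0],"hand":110},{"linear":[0,0,0.015],"angular":[0,0,0],"hand":110},{"linear":[0,0,0.04],"angular":[0,0,0],"hand":110},{"linear":[0,0,0.068],"angular":[0,0,0],"hand":110}]' 10
python3 tips.py f2 0
```

```text
time_s: 13.58
tcp_pos: [0.587, -0.0475, 0.0204]
eef_rot: [0.513, -0.513, 0.486, -0.487]
wrist_force: [-0.0, -0.4, 2.4]
gripper_width: 0.0591
time_s: 14.2
tcp_pos: [0.5864, -0.0474, 0.0888]
eef_rot: [-0.513, 0.513, -0.487, 0.486]
wrist_force: [0.2, -0.2, 0.2]
gripper_width: 0.0587
14.25 [ 0.58936485 -0.04810322  0.09340131] 0.05876555762090138 [ 2.10179383 -1.14514055  2.27093601] tilt [ 0.0066 -0.0018 -1.    ]
```

View pics/f2.png

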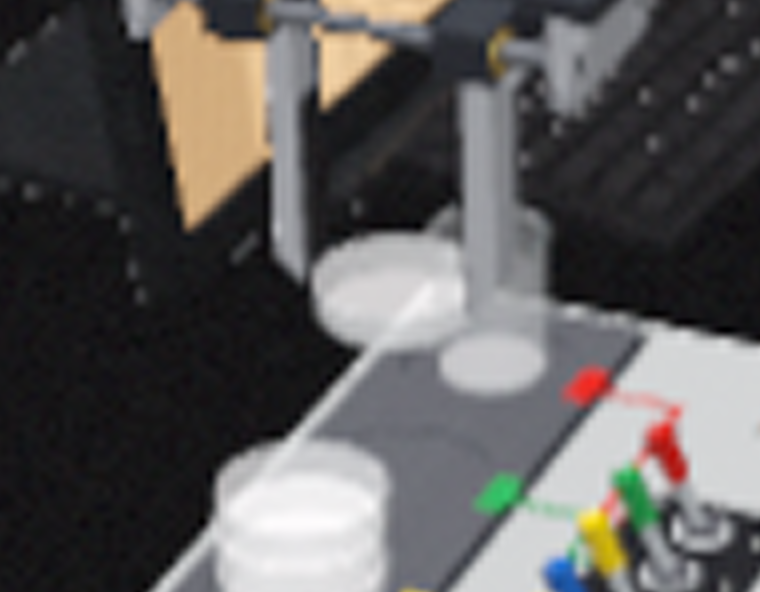

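```bash
python3 -m pendant '[{"linear":[-0.0005,0.012,0.002],"angular":[0,0,0],"hand":110},{"linear":[-0.002,0.034,0.002],"angular":[0,0,0],"hand":110},{"linear":[-0.0035,0.056,0.002],"angular":[0,0,0],"hand":110},{"linear":[-0.0045,0.074,0.002],"angular":[0,0,0],"hand":110},{"linear":[-0.005,0.0792,0.002],"angular":[0,0,0],"hand":110}]'
python3 -m pendant '[{"linear":[0,0,0],"angular":[0,0,0],"hand":110},{"linear":[0,0,-0.006],"angular":[0,0,0],"hand":110},{"linear":[0,0,-0.012],"angular":[0,0,0],"hand":110},{"linear":[0,0,-0.016],"angular":[0,0,0],"hand":110},{"linear":[0,0,-0.016],"angular":[0,0,0],"hand":110}]'
python3 tips.py f3 0
```

```text
time_s: 14.88
tcp_pos: [0.5813, 0.0335, 0.0895]
eef_rot: [-0.513, 0.514, -0.486, 0.486]
wrist_force: [-0.0, -0.3, -1.2]
gripper_width: 0.0588
time_s: 15.5
tcp_pos: [0.5813, 0.0316, 0.0733]
eef_rot: [-0.513, 0.513, -0.487, 0.486]
wrist_force: [0.4, 1.0, -0.8]
gripper_width: 0.0587
15.55 [0.58158186 0.03161253 0.07370591] 0.058905887081241066 [-0.41349771  0.08594524  0.02770912] tilt [-4.e-04  1.e-04 -1.e+00]
```

View pics/f3.png

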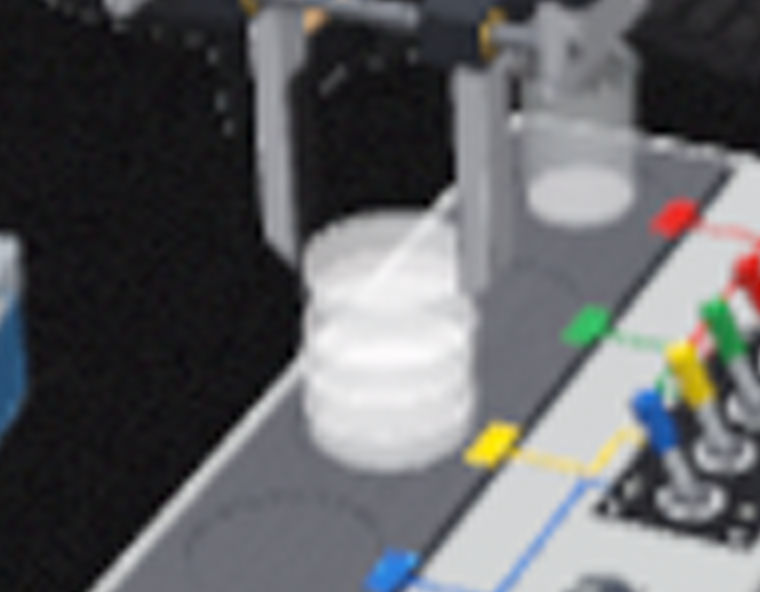

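```bash
python3 -m pendant '[{"linear":[0.0003,0,-0.003],"angular":[0,0,0],"hand":110},{"linear":[0.0003,0,-0.0055],"angular":[0,0,0],"hand":110},{"linear":[0.0003,0,-0.0073],"angular":[0,0,0],"hand":110},{"linear":[0.0003,0,-0.008],"angular":[0,0,0],"hand":110},{"linear":[0.0003,0,-0.008],"angular":[0,0,0],"hand":110}]'
python3 tips.py f4 0
```

```text
time_s: 16.18
tcp_pos: [0.582, 0.0318, 0.0659]
eef_rot: [-0.513, 0.513, -0.487, 0.487]
wrist_force: [-0.2, -0.2, -0.9]
gripper_width: 0.0585
16.225 [0.58204989 0.03176013 0.06602403] 0.05878770886864504 [ 0.91891809  0.51503064 -0.68896158] tilt [ 1.e-04  0.e+00 -1.e+00]
```

View pics/f4.png

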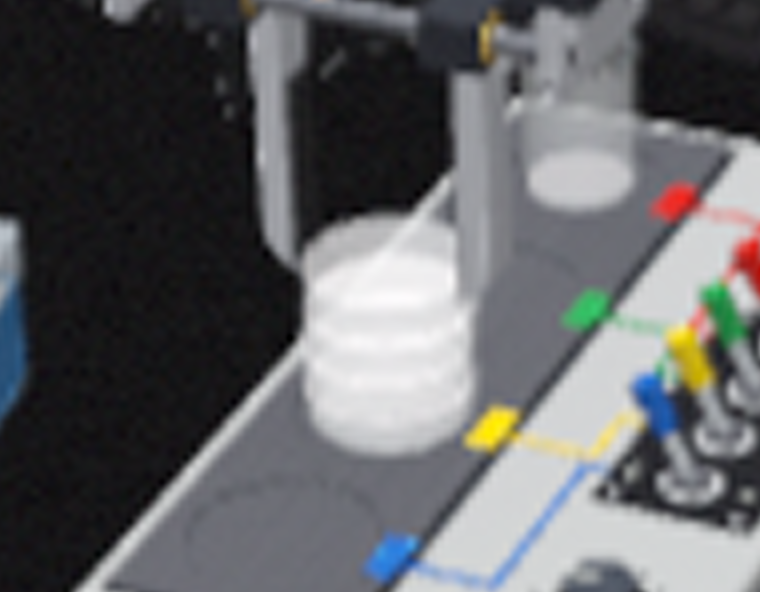

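```bash
python3 -m pendant '[{"linear":[0,0,-0.0004],"angular":[0,0,0],"hand":110},{"linear":[0,0,-0.0008],"angular":[0,0,0],"hand":110},{"linear":[0,0,-0.0008],"angular":[0,0,0],"hand":110}]'
python3 -m pendant '[{"linear":[0,0,0],"angular":[0,0,0],"hand":85},{"linear":[0,0,0],"angular":[0,0,0],"hand":70},{"linear":[0,0,0],"angular":[0,0,0],"hand":50},{"linear":[0,0,0],"angular":[0,0,0],"hand":40}]' 3
python3 -m pendant '[{"linear":[0,0,0.01],"angular":[0,0,0],"hand":40},{"linear":[0,0,0.04],"angular":[0,0,0],"hand":40},{"linear":[0,0,0.06],"angular":[0,0,0],"hand":40}]'
python3 tips.py f5 0
```

```text
time_s: 16.6
tcp_pos: [0.5819, 0.0317, 0.0651]
eef_rot: [-0.513, 0.513, -0.487, 0.487]
wrist_force: [-0.0, -0.4, 0.3]
gripper_width: 0.0586
time_s: 17.1
tcp_pos: [0.582, 0.0317, 0.0652]
eef_rot: [-0.513, 0.513, -0.487, 0.487]
wrist_force: [-0.2, 0.3, -0.3]
gripper_width: 0.0786
time_s: 17.48
tcp_pos: [0.5828, 0.0317, 0.1274]
eef_rot: [0.513, -0.513, 0.486, -0.487]
wrist_force: [-0.6, 0.4, -0.9]
gripper_width: 0.0792
17.525 [0.58449946 0.03150032 0.13011773] 0.07906185797508004 [2.02039337 0.09538476 1.72655484] tilt [ 6.7e-03 -9.0e-04 -1.0e+00]
```

View pics/f5.png

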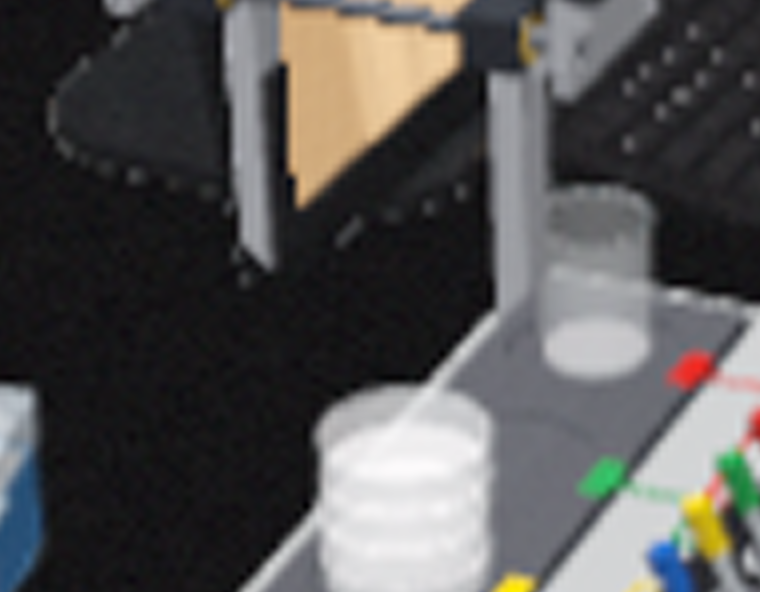

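Stack of four is square. Now close the fingers and move behind toggle 1, staying high.

```bash
python3 -m pendant '[{"linear":[-0.01,0,0],"angular":[0,0,0],"hand":255},{"linear":[-0.03,0.001,0],"angular":[0,0,0],"hand":255},{"linear":[-0.05,0.002,0],"angular":[0,0,0],"hand":255},{"linear":[-0.0635,0.0023,0],"angular":[0,0,0],"hand":255},{"linear":[-0.0635,0.0023,0],"angular":[0,0,0],"hand":255}]' 10
python3 -m pendant '[{"linear":[0,0,0],"angular":[0,0,0],"hand":255},{"linear":[0,0,-0.01],"angular":[0,0,0],"hand":255},{"linear":[0,0,-0.03],"angular":[0,0,0],"hand":255},{"linear":[0,0,-0.04],"angular":[0,0,0],"hand":255},{"linear":[0,0,-0.04],"angular":[0,0,0],"hand":255}]'
python3 tips.py g1 0.02
python3 - <<'E'
from bench import vision
from h import *
f=vision.capture('top')['frame'][170:310,190:380]; cv2.imwrite('pics/g1t.png',cv2.resize(f,None,fx=4,fy=4,interpolation=cv2.INTER_CUBIC))
E
```

```text
time_s: 18.15
tcp_pos: [0.5174, 0.0342, 0.1245]
eef_rot: [-0.513, 0.513, -0.487, 0.486]
wrist_force: [0.9, -0.1, 0.4]
gripper_width: 0.0326
time_s: 18.77
tcp_pos: [0.5178, 0.0342, 0.084]
eef_rot: [-0.513, 0.513, -0.487, 0.486]
wrist_force: [0.0, 0.1, 0.2]
gripper_width: 0.0004
18.825 [0.51847853 0.03407684 0.08487119] 0.0003894135629096231 [-0.71230368 -0.51271913  0.08042096] tilt [-7.e-04  1.e-04 -1.e+00]
```

View pics/g1.png

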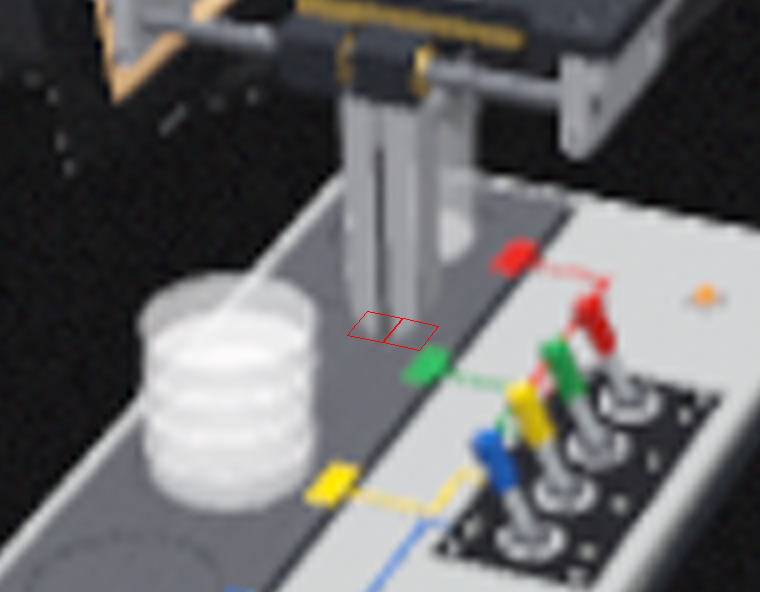

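View pics/g1t.png

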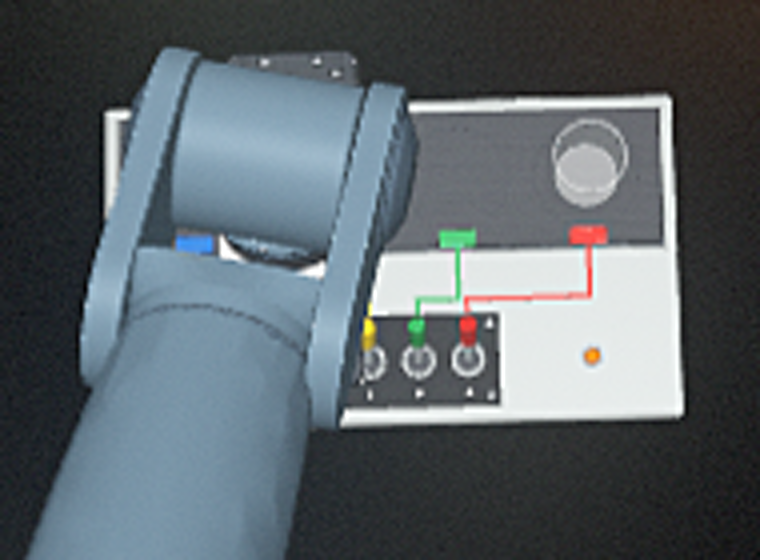

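Fingers shut, in line behind toggle 1. Descend between the stack and the lever.

```bash
python3 -m pendant '[{"linear":[0,0,-0.015],"angular":[0,0,0],"hand":255},{"linear":[0,0,-0.035],"angular":[0,0,0],"hand":255},{"linear":[0,0,-0.048],"angular":[0,0,0],"hand":255},{"linear":[0,0,-0.05],"angular":[0,0,0],"hand":255}]'
python3 tips.py g2 0.02
```

```text
time_s: 19.38
tcp_pos: [0.5176, 0.0342, 0.034]
eef_rot: [-0.513, 0.513, -0.487, 0.486]
wrist_force: [0.8, 0.1, 0.3]
gripper_width: 0.0004
19.425 [0.51809497 0.03411891 0.03446425] 0.0007502173916498637 [ 0.41333374  1.23926327 -0.14840245] tilt [-1.2e-03  2.0e-04 -1.0e+00]
```

View pics/g2.png

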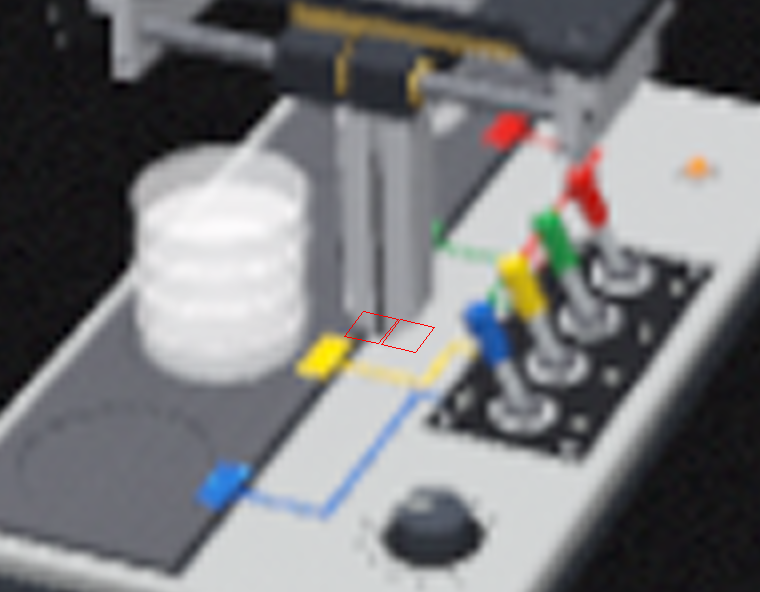

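Finger line meets the blue lever's tip. Pull it forward.

```bash
python3 -m pendant '[{"linear":[-0.008,-0.0004,-0.003],"angular":[0,0,0],"hand":255},{"linear":[-0.016,-0.0008,-0.003],"angular":[0,0,0],"hand":255},{"linear":[-0.024,-0.0012,-0.003],"angular":[0,0,0],"hand":255},{"linear":[-0.032,-0.0016,-0.003],"angular":[0,0,0],"hand":255},{"linear":[-0.0385,-0.002,-0.003],"angular":[0,0,0],"hand":255}]'
python3 tips.py g3 0
```

```text
time_s: 20.05
tcp_pos: [0.4785, 0.0321, 0.0319]
eef_rot: [-0.513, 0.513, -0.487, 0.486]
wrist_force: [-0.5, -0.5, -0.2]
gripper_width: 0.0002
20.1 [0.47751123 0.03228547 0.03134123] 0.000773718729029348 [-0.7401997   0.35344863 -0.64661729] tilt [-3.4e-03  3.0e-04 -1.0e+00]
```

View pics/g3.png

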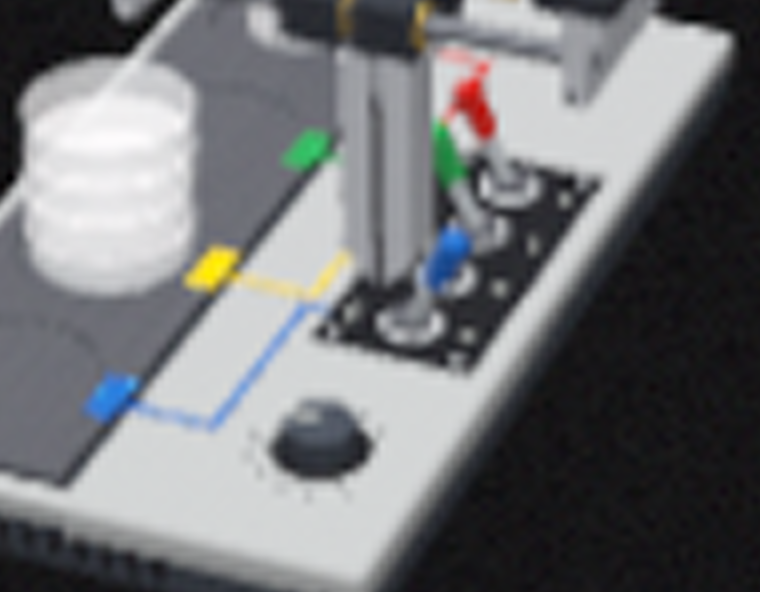

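Blue lever is over to the front. Back off, rise, and go behind toggle 3 (green).

```bash
python3 -m pendant '[{"linear":[0.015,0.0008,0],"angular":[0,0,0],"hand":255},{"linear":[0.0385,0.002,0],"angular":[0,0,0],"hand":255},{"linear":[0.0395,0.002,0.02],"angular":[0,0,0],"hand":255},{"linear":[0.0395,0.002,0.055],"angular":[0,0,0],"hand":255},{"linear":[0.0395,0.002,0.055],"angular":[0,0,0],"hand":255}]'
python3 -m pendant '[{"linear":[0.001,-0.02,0],"angular":[0,0,0],"hand":255},{"linear":[0.002,-0.045,0],"angular":[0,0,0],"hand":255},{"linear":[0.003,-0.06,0],"angular":[0,0,0],"hand":255},{"linear":[0.003,-0.06,0],"angular":[0,0,0],"hand":255}]'
python3 tips.py g4 0.02
```

```text
time_s: 20.72
tcp_pos: [0.5225, 0.0338, 0.0896]
eef_rot: [0.514, -0.512, 0.485, -0.488]
wrist_force: [-0.7, -0.6, 0.3]
gripper_width: 0.0004
time_s: 21.22
tcp_pos: [0.5223, -0.0265, 0.0863]
eef_rot: [-0.512, 0.513, -0.488, 0.487]
wrist_force: [0.3, -0.3, 0.1]
gripper_width: 0.0002
21.275 [ 0.52225208 -0.0258868   0.08644934] 9.15507231532997e-05 [-0.24061636  0.47431742 -0.05506793] tilt [-1.1e-03  6.0e-04 -1.0e+00]
```

View pics/g4.png

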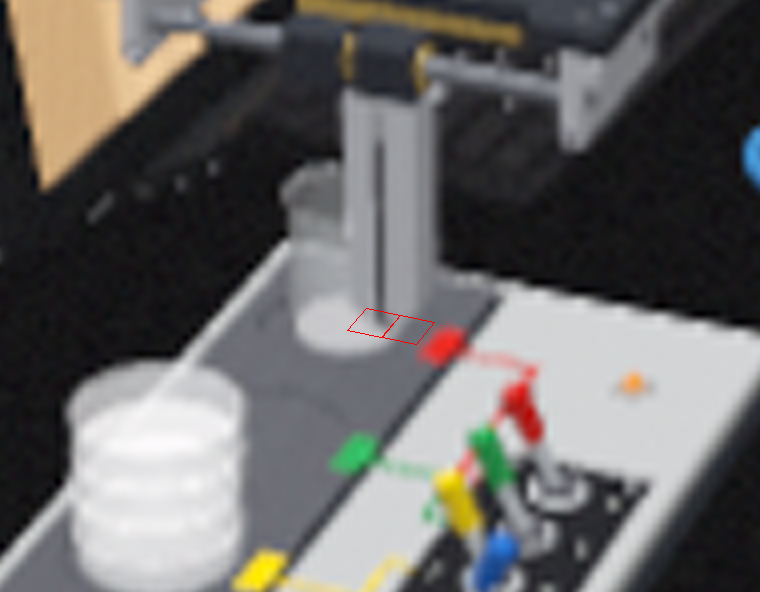

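Yellow, green and red are on, blue is off. Descend and check.

```bash
python3 -m pendant '[{"linear":[0,0,-0.015],"angular":[0,0,0],"hand":255},{"linear":[0,0,-0.035],"angular":[0,0,0],"hand":255},{"linear":[0,0,-0.05],"angular":[0,0,0],"hand":255},{"linear":[0,0,-0.055],"angular":[0,0,0],"hand":255}]'
python3 tips.py g5 0.02
```

```text
time_s: 21.78
tcp_pos: [0.5214, -0.0253, 0.0305]
eef_rot: [-0.513, 0.514, -0.487, 0.486]
wrist_force: [0.2, -0.1, 0.7]
gripper_width: 0.0007
21.825 [ 0.52157528 -0.02543896  0.03063268] 0.0003137966175855792 [-0.03066651  0.69612917  0.43648824] tilt [-2.2e-03  6.0e-04 -1.0e+00]
```

View pics/g5.png

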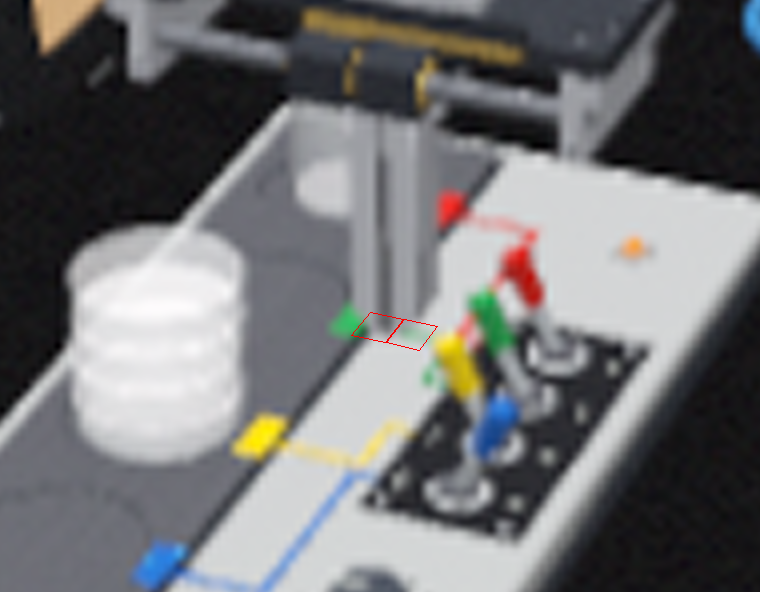

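```bash
python3 -m pendant '[{"linear":[-0.008,-0.001,0],"angular":[0,0,0],"hand":255},{"linear":[-0.016,-0.0015,0],"angular":[0,0,0],"hand":255},{"linear":[-0.024,-0.002,0],"angular":[0,0,0],"hand":255},{"linear":[-0.032,-0.0023,0],"angular":[0,0,0],"hand":255},{"linear":[-0.039,-0.0027,0],"angular":[0,0,0],"hand":255}]'
python3 tips.py g6 0
```

```text
time_s: 22.45
tcp_pos: [0.4823, -0.0286, 0.0321]
eef_rot: [-0.513, 0.513, -0.487, 0.486]
wrist_force: [-0.5, 0.5, 0.2]
gripper_width: 0.0003
22.5 [ 0.48111649 -0.02833502  0.03146739] 0.0004190021911168065 [-0.12331788  1.01079289  0.08369965] tilt [-3.1e-03  5.0e-04 -1.0e+00]
```

View pics/g6.png

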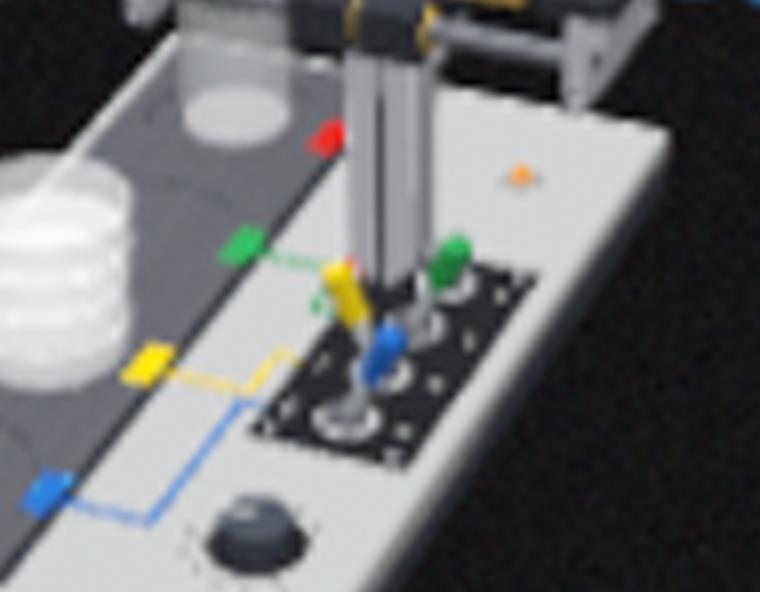

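Green is over. Back off, rise and retreat.

```bash
python3 -m pendant '[{"linear":[0.015,0.001,0],"angular":[0,0,0],"hand":255},{"linear":[0.038,0.002,0],"angular":[0,0,0],"hand":255},{"linear":[0.039,0.002,0.02],"angular":[0,0,0],"hand":255},{"linear":[0.039,0.002,0.07],"angular":[0,0,0],"hand":255},{"linear":[0.039,0.002,0.12],"angular":[0,0,0],"hand":255}]'
python3 -m pendant '[{"linear":[-0.01,-0.04,0.04],"angular":[0,0,0],"hand":255},{"linear":[-0.04,-0.09,0.06],"angular":[0,0,0],"hand":255},{"linear":[-0.08,-0.14,0.06],"angular":[0,0,0],"hand":255},{"linear":[-0.11,-0.19,0.06],"angular":[0,0,0],"hand":255},{"linear":[-0.13,-0.23,0.06],"angular":[0,0,0],"hand":255}]'
python3 -m pendant '[{"linear":[-0.01,-0.05,0],"angular":[0,0,0],"hand":255},{"linear":[-0.02,-0.09,0],"angular":[0,0,0],"hand":255},{"linear":[-0.02,-0.09,0],"angular":[0,0,0],"hand":255},{"linear":[-0.02,-0.09,0],"angular":[0,0,0],"hand":255}]'
python3 - <<'E'
from bench import r,vision
from h import *
print(r.observe()['time_s'],r.observe()['tcp_pos'])
for n,o in(('top',(190,170)),('scene',(210,200))):
    p=vision.capture(n); f=p['frame']; cv2.imwrite(f'pics/h_{n}.png',f)
    f=f[o[1]:o[1]+140,o[0]:o[0]+190]; cv2.imwrite(f'pics/h_{n}z.png',cv2.resize(f,None,fx=4,fy=4,interpolation=cv2.INTER_CUBIC))
    for k in('masking_tape','marker_red','bench_timer','beaker'): print(n,k,[(np.round(d['point']).tolist(),round(d['confidence'],2)) for d in vision.landmark_of(p,k)])
E
```

```text
time_s: 23.12
tcp_pos: [0.5228, -0.0264, 0.1529]
eef_rot: [-0.513, 0.513, -0.487, 0.486]
wrist_force: [1.0, -0.3, -0.2]
gripper_width: 0.0006
time_s: 23.75
tcp_pos: [0.3917, -0.2586, 0.2123]
eef_rot: [-0.513, 0.513, -0.487, 0.487]
wrist_force: [0.0, 0.0, 0.2]
gripper_width: 0.0004
time_s: 24.25
tcp_pos: [0.3728, -0.3463, 0.2118]
eef_rot: [0.513, -0.513, 0.487, -0.486]
wrist_force: [0.0, -0.7, -0.9]
gripper_width: 0.0004
24.25 [ 0.37284272 -0.34629113  0.21177205]
top masking_tape []
top marker_red [([145.0, 279.0], 0.62)]
top bench_timer [([427.0, 298.0], 0.58)]
top beaker [([332.0, 214.0], 0.91)]
scene masking_tape [([408.0, 212.0], 0.41)]
scene marker_red [([277.0, 366.0], 0.53)]
scene bench_timer [([390.0, 229.0], 0.59)]
scene beaker [([303.0, 243.0], 0.83)]
```

View pics/h_topz.png

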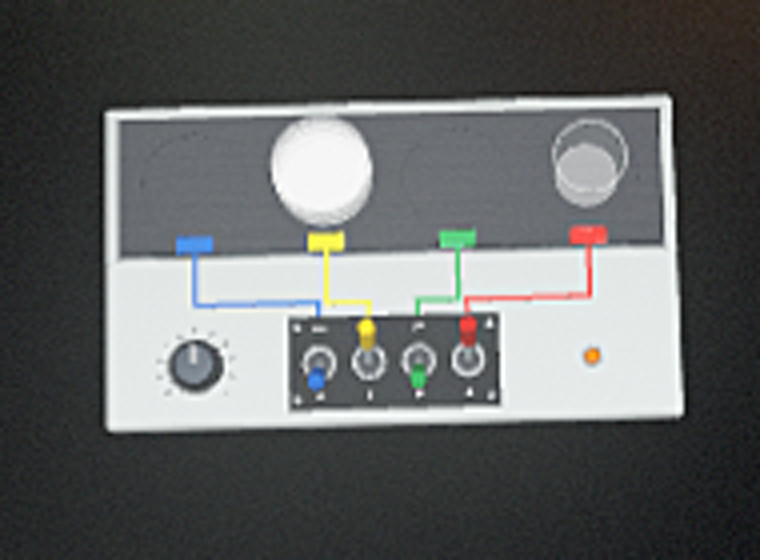

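View pics/h_scenez.png

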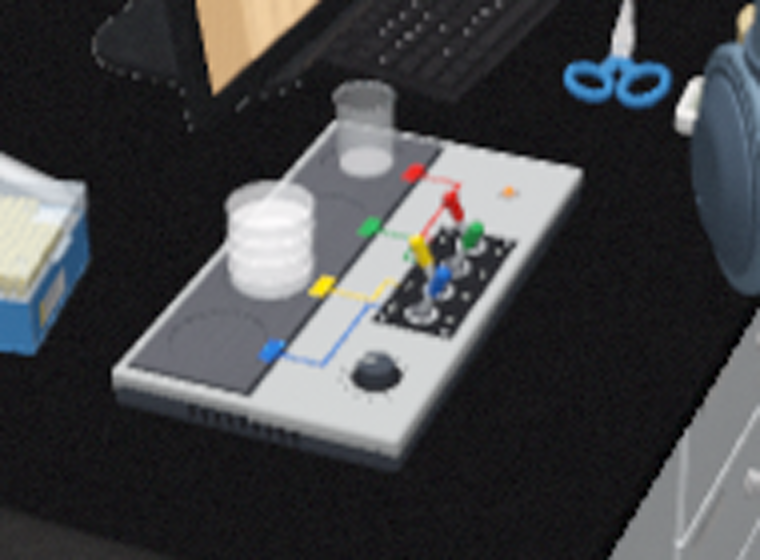

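View pics/h_top.png

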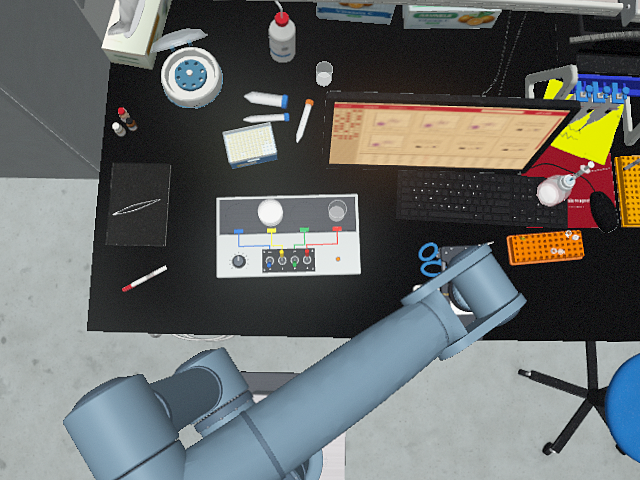

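The stack of four is square at (322,170 in the zoom). Blue and green levers point to the front, yellow and red to the rear, and the beaker has not moved. The arm is clear, so I'm handing in.

```bash
python3 -c "
from bench import workorder; print(workorder.close_job())"
```

```text
the job is handed in; nothing more can be done
None
```

I finished the task and handed it in at about 24 s.

I lifted the single dishes out of bays 1 (blue) and 3 (green) and put them on the pile in bay 2 (yellow). I then pulled toggles 1 and 3 fully over to the front, after both dishes were out.

**Last pictures (both cameras):**
- The four dishes stand square and level in bay 2, and bays 1 and 3 are empty.
- The blue and green levers point to the front; the yellow and red levers are still on.
- The beaker, marker and timer are where they were, within the few pixels the networks scatter. The arm is clear of everything.

**What disagreed or could not be checked:**
- **Fingertip height:** in the pictures the fingertips sat about 20 mm above the reported TCP. A first gentle close shut above the dish without touching it, so I corrected the height from the pictures. Both later grips closed at 59 mm, the width of a dish.
- **Contact when setting down:** the wrist force is too noisy (about 1 N) to show when each dish touched the pile. I set the release heights from the known dish heights and checked them by camera.
- **Masking tape:** the arm hid it from the top camera at the end, and the scene network saw it only with low confidence (0.41). Its final position is therefore unconfirmed, but no lowering move went near it.

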